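# Draw out the dish tray and line up dishes along the straightedge for a photo

### The job

Get the culture dishes ready for a scale photo. First use the orange hooked puller to draw the dish tray all the way out from under the white riser (not with the fingers), then slide the straightedge flat along the white board, without lifting it off, until its plain edge touches both brass pins at once. Finally have every dish from the tray lying flat on the board in a row along the straightedge's graduated edge, each within a centimetre of that edge and none sticking out past its ends, and the puller standing back on its blue mat; leave the tray out and the other things on the bench alone.

Things in the scene. Friction and masses are not known exactly. Their poses are not given: they have to be found in the camera images.
- riser: Fixed white riser. Origin on the bench under the middle of its open edge; y points in under the ledge, x along the edge. Ledge 290 (x) x 270 mm (y 0 to 270), underside 85, top 95 mm above the bench; side walls to the bench, 266 mm between. A blue turntable stands on it from y = 130 mm, top at 142 mm. A red stripe on the open edge marks the eye's middle line (x = 0).
- tray (a joint): Travel of the aluminium tray along the riser's -y, m: 0 home, 0.23 at the end stop; starts at 0 to 0.012, stays where left, 4 N friction. 240 mm wide (riser x), 165 mm deep; at 0 its front wall is at riser y = 65 mm. Floor 8 mm, rim 16 mm above the bench, walls 4 mm thick. Fully out it lies wholly before the riser.
- eye (a point): Centre of the opening of the brass pull eye on the middle of the tray's front: a flat level loop of 8 mm bar, bar centre 20 mm and bar top 24 mm above the bench, opening 40 mm (riser x) by 32 mm (riser y), entered from above. The point is 16 mm before the tray's front wall; at home 49 mm inside the ledge's edge, so the eye is hidden. Moves with the tray; axes as the riser's.
- puller: Loose hooked puller, 300 g. Origin: centre of the underside of its black foot (80 x 40 x 6 mm, x by y). Orange grip block 70 mm (x) x 20 mm (y), top at 46 mm. A 9 mm rod runs from it along +x, 38 mm up, to x = 120 mm, then turns down as a prong ending 7.5 mm above the foot's underside. With the foot at bench level the prong fills the eye; raised 26 mm it clears the eye and the ledge.
- hook (a point): Lower end of the puller's hook prong (120 mm along the puller's +x from its origin, 7.5 mm above the foot's underside). Axes as the puller's.
- mat: Blue parking mat of the puller, fixed, 130 x 80 x 3 mm. Origin at the centre of its underside on the bench, so its top is at 3 mm; long side along its x. The puller starts on it and its foot must finally stand on it (the rod may overhang).
- board: White photo board, fixed, 220 mm (x) x 380 mm (y) x 6 mm; its place and heading vary. Origin at the centre of its underside on the bench, so its top is 6 mm up. It carries the two brass pins near its +x side, both at board x = +75 mm, at board y = +120 and -120 mm.
- pin_a (a point): Foot of the brass pin at the board's y = +120 mm: on the pin's axis at the board's top face. The pin is 12 mm in diameter and stands 18 mm above the board. Axes as the board's.
- pin_b (a point): Foot of the brass pin at the board's y = -120 mm, same size.
- straightedge: Loose steel straightedge, 450 g, flat on the board: 50 (x) x 340 (y) x 10 mm. Origin: centre of its underside. Its +x side is the plain edge that must touch the pins (pin axis then 31 mm from its middle line); its -x side, with black ticks, is the graduated edge for the dishes. A black upright grip rib, 12 mm (x) x 70 mm (y), stands on its middle, 10 to 52 mm above its underside.
- dish1: A lidded culture dish, a disc 60 mm in diameter and 24 mm high (amber, white dot on the lid), 80 g; may be absent. Origin at the centre of its underside, z up. It starts on the tray and is taken by its sides.
- dish2: A lidded culture dish, a disc 60 mm in diameter and 24 mm high (dark red, white dot on the lid), 80 g; may be absent. Origin at the centre of its underside, z up. It starts on the tray and is taken by its sides.
- dish3: A lidded culture dish, a disc 60 mm in diameter and 24 mm high (green, white dot on the lid), 80 g; may be absent. Origin at the centre of its underside, z up. It starts on the tray and is taken by its sides.
- dish4: A lidded culture dish, a disc 60 mm in diameter and 24 mm high (blue, white dot on the lid), 80 g; may be absent. Origin at the centre of its underside, z up. It starts on the tray and is taken by its sides.
- bottle: Bystander: capped amber bottle, 60 mm in diameter, 140 mm tall, standing. Origin at the centre of its underside. Leave alone.
- beaker: Bystander: white open beaker, 70 mm in diameter, 85 mm tall, standing. Origin at the centre of its underside. Leave alone.
- tipbox: Bystander: green pipette-tip box 85 x 120 x 55 mm. Origin at the centre of its underside. Leave alone.
Mind the look-alikes: they are no part of the job. Leave any purple look-alike of the puller alone.

How it is judged:
On the way, in this order (a step that is already met when the one before it is completed fails the run):
1. the tray is drawn out to its end stop (value of joint tray above 0.215 m), for 0.2 s.
2. the straightedge lies flat on the board and its plain edge touches both pins (x of pin_a in the frame of straightedge between 0.027 and 0.0335 m and y of pin_a in the frame of straightedge between -0.165 and 0.165 m and x of pin_b in the frame of straightedge between 0.027 and 0.0335 m and y of pin_b in the frame of straightedge between -0.165 and 0.165 m and z of straightedge in the frame of board below 0.01 m and angle between straightedge's own z axis and vertical below 0.06 rad), for 0.3 s.
At the end, for the whole second after the job is handed in: Tray out at least 190 mm. Straightedge flat on the board, gap to each pin under 2.5 mm. Every dish flat on the board along the graduated edge, rim within 12 mm of it, at most 8 mm past its ends. Puller upright on its mat, within 30 mm of the middle. All at rest (all of step 2 and value of joint tray above 0.19 m and linear speed of each of straightedge, dish1, dish2, dish3, dish4 below 0.02 m/s and horizontal distance between puller and mat below 0.03 m and z of puller in the frame of mat below 0.008 m and angle between each of puller, dish1, dish2, dish3, dish4's own z axis and vertical below 0.1 rad and x of dish1 in the frame of straightedge between -0.0675 and -0.051 m and y of dish1 in the frame of straightedge between -0.148 and 0.148 m and z of each of dish1, dish2, dish3, dish4 in the frame of board below 0.011 m and x of dish2 in the frame of straightedge between -0.0675 and -0.051 m and y of dish2 in the frame of straightedge between -0.148 and 0.148 m and x of dish3 in the frame of straightedge between -0.0675 and -0.051 m and y of dish3 in the frame of straightedge between -0.148 and 0.148 m and x of dish4 in the frame of straightedge between -0.0675 and -0.051 m and y of dish4 in the frame of straightedge between -0.148 and 0.148 m); the robot touches nothing.
It fails at once if the robot's fingers or arm touch the tray before it is out (value of joint tray below 0.15 m and contact force between any of the fingers, the arm and tray above 1 N).
It fails at once if the straightedge is lifted off the board (more than 25 mm) (height (world z) of straightedge above 0.031 m).
It fails at once if a bystander is moved by more than 40 mm (distance of any of bottle, beaker, tipbox from where it was at the start of the episode above 0.04 m).
Of dish1, dish2, dish3, dish4 only 3 to 4 are there at a start; the rules pass over those that are not, and their reading is None.
At some moment in a run one of straightedge, puller, dish1, dish2, dish3, dish4 may be knocked a few centimetres aside while the robot is not near it.
Once in a run the grip may slacken for a moment while it holds something.
It also fails if it takes over 210 s, if anything falls off the work surface, if the arm or the gripper's body presses on something with over 40 N, if the wrist force passes 120 N, or if a joint passes its speed limit or range.

### The arm

A 7-joint arm with a two-finger parallel gripper is mounted at the origin on the work surface. World frame = base frame: x ahead of the robot, y to its left, z up, the work surface at z = 0. Lengths are in m, angles in rad, forces in N, time in s.
With the tool pointing down it reaches from about 0.4 to 0.85 m from the base axis. Payload 10.4 kg.
Tool frame: the origin (TCP) lies between the finger pads; the fingertips stand tcp_to_tips ahead of it and the grasp point (between the pads) lies 8 mm behind it (tcp_to_tips is the distance from the TCP to the fingertips, in m); z points along the fingers, y is the line along which they close (so a half turn about z gives the same grasp; the last joint's range is limited). The gripper opens to 85 mm and grips with 20 to 120 N. Pads are 22 mm wide; open, the fingers measure 114 mm over their backs; the gripper's body (76 mm by 85 mm) begins 54 mm behind the grasp point. The pads swing forward as they close: fully open they stand 13 mm farther back than shut.
Start: joints at [1.116, 0.332, -0.065, 1.46, 0.022, 1.35, -0.088], TCP at [0.262, -0.568, 0.242] pointing down, gripper open.
Joint ranges: [-2.6, 2.6], [-0.5, 2.12], [-1.47, 1.34], [0.16, 2.42], [-1.27, 4.41], [0.06, 2.06], [-2.6, 2.6]. Speed limits (rad/s): [2.22, 2.22, 2.79, 2.79, 3.14, 3.14, 3.14].

### API

Orientations are given as a unit quaternion [x, y, z, w].
In Python, from workcell import * gives the robot as it stands.
- The arm moves only by the tool apply_moves, never from a script. Its argument "rows" is a list of rows, each an object of numbers: "x", "y", "z": the shift along the tool's x, y, z in mm; "ax", "ay", "az": the turn, a rotation vector about the tool's x, y, z in degrees; "gripper": the closure, from 0 (fully open) to 1 (shut). A call has 1 to 5 rows; each row shifts and turns the commanded pose from where the row before left it, along the tool's axes as they then stand; what a row does not reach is not made up. A row lasts 1/12 s, in which the tool goes at most 41.7 mm and 7.16 degrees, less where a joint would pass 70% of its speed; a pose out of reach is approached as far as the arm can. A call with a gripper value outside its range is refused whole. The fingers move at their own pace and stop on an object; "newtons" is the grip in N (left out, the last holds). Time passes only in rows, so rows that do not move let the fingers close. It gives the time, the measured TCP pose, the force, the opening and the grip force at its end, in the units of the state.
- get_obs(): the state, without advancing time (a new reading comes with each control period).
- camera(name): name is "scene" or "top" or "wrist"; returns a dict with "color" (384x512x3 uint8, red, green, blue), "fov_y" (degrees; the focal length in pixels is half the picture's height over the tangent of half this angle, whatever the lens; pixels are square), "cx", "cy" (the principal point, pixels), "rvec" (rotation vector, rad) and "tvec" (3), from world to camera coordinates, as OpenCV has them. Camera axes: x right, y down, z forward; pixel columns grow to the right and rows downward; lengths in m; the calibration is good to about 2 mm. The wrist camera is an equidistant fisheye: a pixel r from the principal point sees the ray r / f radians off the axis. A picture is of the moment at which its call begins. There is no depth.
- hand_in(): hands the job in; it is judged then, once.
The state is a dict: "clock": time; "joint_pos": joint angles; "joint_velocities": joint speeds; "tau": joint torques, N m; "position": TCP position; "ee_rot": TCP orientation; "ft_force": force on the tool from outside, world axes, zero at the start; "torque": the same for the moment, N m; "grip_width": opening from 0.0 (shut) to 1.0 (fully open); "grasp_force": force on a finger pad.
Only numpy, scipy, OpenCV 4.12 (cv2) and the standard library are available. Lean on these libraries where they do the work, as an engineer would, in place of code of your own. Each camera call takes 0.05 s, during which the arm holds its last target. There are 200 camera calls.

## Working session

There is one attempt and no reset: what is moved stays moved. The work goes in short steps, Python scripts to look and compute and a tool call to move; the robot and the scene stay as the last step left them, time stands still between calls to the robot, and variables do not carry over. Pictures are saved under pics/ and viewed, at most 14 in all, crops included, and the job is handed in when it is done.

Besides the shell and the picture viewer there is one more tool, called after "Call:" by a JSON object that holds its "fn" and its "kwargs". apply_moves: Moves the arm, as the interface text tells. Its arguments: {"type":"object","properties":{"rows":{"type":"array","items":{"type":"object","properties":{"x":{"type":"number"},"y":{"type":"number"},"z":{"type":"number"},"ax":{"type":"number"},"ay":{"type":"number"},"az":{"type":"number"},"gripper":{"type":"number"}}}},"newtons":{"type":"number"}},"required":["rows"]}

```bash
ls; mkdir -p pics
cat > h.py <<'E'
import numpy as np, cv2
from workcell import *
from scipy.spatial.transform import Rotation as R
def snap(n,f=None):
    c=camera(n); 
    if f: cv2.imwrite('pics/'+f,c['color'][:,:,::-1])
    return c
def ray(c,u,v):
    H=c['color'].shape[0]; f=H/2/np.tan(np.radians(c['fov_y'])/2)
    d=np.array([u-c['cx'],v-c['cy']])/f
    Rm=cv2.Rodrigues(np.array(c['rvec'],float))[0]; t=np.array(c['tvec'],float).ravel()
    if c.get('fish'):
        r=np.linalg.norm(d); dd=np.r_[d/max(r,1e-9)*np.sin(r),np.cos(r)]
    else: dd=np.r_[d,1.]
    return -Rm.T@t, Rm.T@dd
def pt(c,u,v,z):
    o,d=ray(c,u,v); return o+d*(z-o[2])/d[2]
def wsnap(f=None):
    c=snap('wrist',f); c['fish']=1; return c
def proj(c,p):
    H=c['color'].shape[0]; f=H/2/np.tan(np.radians(c['fov_y'])/2)
    q=cv2.Rodrigues(np.array(c['rvec'],float))[0]@np.array(p)+np.array(c['tvec'],float).ravel()
    if c.get('fish'):
        r=np.linalg.norm(q[:2]); th=np.arctan2(r,q[2]); d=q[:2]/r*th
    else: d=q[:2]/q[2]
    return d*f+[c['cx'],c['cy']]
def st():
    o=get_obs(); print(o['clock'],np.round(o['position'],4),'R',np.round(R.from_quat(o['ee_rot']).as_matrix(),3).tolist(),o['grip_width'],np.round(o['ft_force'],1),o['grasp_force']); return o
E
python3 - <<'E'
from h import *
st(); o=get_obs(); print(o.keys())
for n in('scene','top','wrist'):
    c=snap(n,n+'0.png'); print(n,c['fov_y'],c['cx'],c['cy'],ray(c,c['cx'],c['cy']))
a=cv2.imread('pics/top0.png'); cv2.imwrite('pics/top0b.png',cv2.resize(a,(800,600),interpolation=cv2.INTER_CUBIC))
E
```

```text
pics
0.0 [ 0.2614 -0.5673  0.2415] R [[0.908, 0.419, -0.001], [0.419, -0.908, 0.001], [-0.0, -0.001, -1.0]] 1.0033091634105007 [0.2 0.4 0.2] 0.0
dict_keys(['clock', 'joint_pos', 'joint_velocities', 'tau', 'position', 'ee_rot', 'ft_force', 'torque', 'grasp_force', 'grip_width'])
scene 53.3601089773745 254.43381747503136 186.01898799658534 (array([ 1.16815985, -0.72916109,  0.92510707]), array([-0.49092245,  0.57203216, -0.6570954 ]))
top 57.67686996645122 259.36755286881953 195.894408533332 (array([0.37036136, 0.04891171, 1.15216392]), array([ 1.17312024e-01,  7.01825861e-04, -9.93094858e-01]))
wrist 65.70646984690485 261.5818258052823 190.4233362030122 (array([ 0.32808225, -0.53681332,  0.37329445]), array([-0.26267988, -0.11977344, -0.95742029]))
```

View pics/top0b.png

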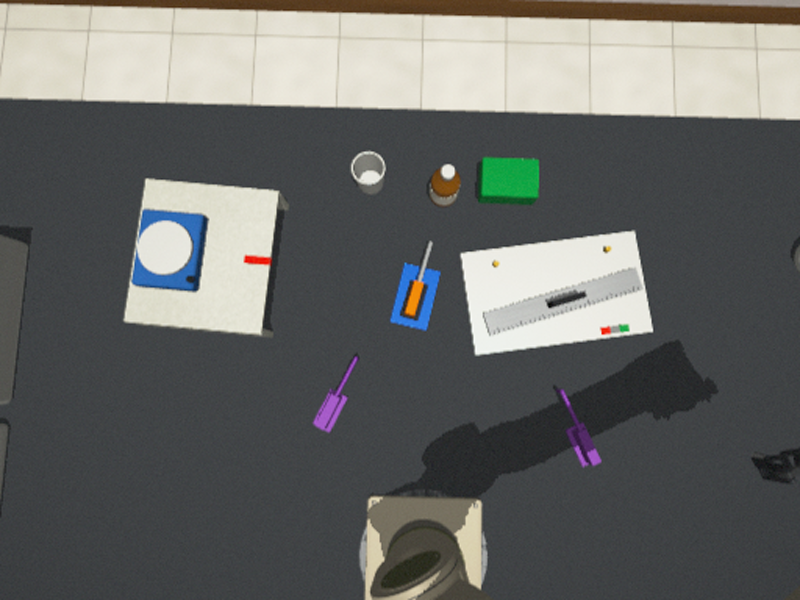

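View pics/scene0.png

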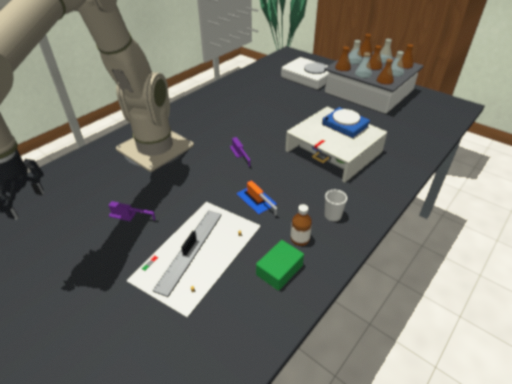

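The top view shows the riser at left, with its red stripe at (258,260) and its opening facing right. The orange puller is on the blue mat at (415,295), and the board with pins at (495,263) and (606,249) is at right. The straightedge rib is at (567,298). Purple look-alikes are at (335,400) and (580,440). The scene view agrees and shows the eye under the ledge. Next I'll measure.

```bash
cat >> h.py <<'E'
def masks(c,name):
    h=cv2.cvtColor(c['color'],cv2.COLOR_RGB2HSV); H,S,V=[h[...,i].astype(int) for i in range(3)]
    return {'orange':(H>=5)&(H<=16)&(S>170)&(V>120),'blue':(H>=100)&(H<=120)&(S>150)&(V>70),'red':((H<4)|(H>176))&(S>170)&(V>110),
     'white':(S<40)&(V>185),'brass':(H>=14)&(H<=28)&(S>110)&(V>90),'steel':(S<40)&(V>110)&(V<200),'dark':(V<60)}[name].astype(np.uint8)
def blobs(m,amin=8,roi=None):
    if roi: k=np.zeros_like(m); k[roi[1]:roi[3],roi[0]:roi[2]]=1; m=m*k
    cs=cv2.findContours(m,cv2.RETR_EXTERNAL,cv2.CHAIN_APPROX_NONE)[0]
    return sorted([q for q in cs if cv2.contourArea(q)>=amin],key=cv2.contourArea,reverse=True)
def rect(c,q,z):
    """min-area rect of contour on plane z, mm"""
    P=np.array([pt(c,u,v,z)[:2] for u,v in q[:,0,:]])*1000
    (x,y),(w,h),a=cv2.minAreaRect(P.astype(np.float32))
    if w<h: w,h,a=h,w,a+90
    return np.round([x,y,w,h,(a+90)%180-90],1)
E
python3 - <<'E'
from h import *
c=snap('top')
def show(n,z,roi,amin=8,k=2):
    for q in blobs(masks(c,n),amin,roi)[:k]: print(n,rect(c,q,z),cv2.contourArea(q))
show('red',.095,(140,150,190,180))
show('white',.095,(70,100,200,230))
show('orange',.046,(240,160,290,215))
show('blue',.003,(240,160,290,215))
show('white',.006,(285,140,425,235))
show('brass',.024,(285,140,425,235),2)
show('dark',.062,(340,170,400,205))
m=masks(c,'steel'); k=(cv2.GaussianBlur(c['color'],(5,5),0).max(2)<225).astype(np.uint8)
show('white',.006,(285,140,425,235))
q=blobs(cv2.morphologyEx(m|masks(c,'dark'),cv2.MORPH_CLOSE,np.ones((3,3))),50,(303,165,415,217))[:2]
for i in q: print('steel',rect(c,i,.016),cv2.contourArea(i))
E
```

```text
red [579.1 343.8  52.9  13.   86.8] 51.5
white [586.8 454.1 288.6 267.9  -3.8] 5417.0
white [599.4 530.2 105.6 104.1 -41.5] 883.5
blue [528.6  29.9 131.2  80.3 -12.5] 524.5
white [ 546.  -268.6  378.2  220.2  -80.9] 7256.0
brass [ 5.996e+02 -1.373e+02  1.010e+01  6.600e+00  5.000e-01] 5.0
brass [ 638.2 -373.2   10.2    6.7  -88.4] 5.0
dark [ 522.4 -273.6   75.8    9.2  -71.1] 42.0
white [ 546.  -268.6  378.2  220.2  -80.9] 7256.0
steel [ 528.3 -283.1  349.7   60.7  -73.3] 1435.5
```

Run:
```python
from h import *
import workcell; print([x for x in dir(workcell) if not x.startswith('_')]); print(globals().get('tcp_to_tips'))
c=snap('top')
h=cv2.cvtColor(c['color'],cv2.COLOR_RGB2HSV)
print(h[183:196:3,262:271].tolist())
m=((h[...,0]<20)&(h[...,1]>150)&(h[...,2]>90)).astype(np.uint8)
for q in blobs(m,8,(240,160,290,215))[:3]: print(rect(c,q,.046+.003),cv2.contourArea(q))
```

```text
['MotionError', 'camera', 'get_obs', 'hand_in', 'tcp_to_tips']
0.011
[[[75, 10, 50], [13, 181, 90], [15, 243, 216], [16, 244, 240], [16, 244, 241], [17, 244, 241], [17, 244, 240], [16, 244, 239], [15, 238, 208]], [[13, 183, 81], [16, 242, 202], [17, 244, 241], [16, 244, 240], [17, 244, 241], [17, 244, 241], [17, 244, 239], [16, 243, 220], [11, 35, 59]], [[16, 242, 192], [17, 244, 240], [17, 244, 240], [17, 244, 241], [17, 244, 240], [17, 244, 240], [16, 244, 225], [13, 78, 75], [140, 13, 57]], [[17, 244, 241], [17, 244, 240], [17, 244, 241], [17, 244, 240], [17, 244, 241], [17, 244, 237], [11, 101, 81], [120, 9, 55], [113, 92, 80]], [[17, 244, 240], [17, 244, 241], [17, 244, 241], [17, 244, 240], [17, 244, 235], [12, 155, 112], [75, 9, 55], [111, 82, 81], [108, 182, 167]]]
[517.5  33.8  71.6  22.8 -14.3] 133.0
```

Call:
{"fn": "apply_moves", "kwargs": {"rows": [{"az":7},{"az":7},{"az":7},{"az":7},{"az":7}]}}

```text
invalid input at $.rows[0]: expected keys x, y, z, ax, ay, az, gripper
```

Call:
{"fn": "apply_moves", "kwargs": {"rows": [{"az":4.1,"gripper":0.3},{"x":6.2,"y":-40.4},{"x":6.2,"y":-40.4},{"x":6.2,"y":-40.4},{"x":6.2,"y":-40.4}]}}

```text
invalid input at $.rows[0]: expected keys x, y, z, ax, ay, az, gripper
```

Call:
{"fn": "apply_moves", "kwargs": {"rows": [{"x":6.2,"y":-40.4},{"x":6.2,"y":-40.4},{"x":6.2,"y":-40.4},{"x":6.2,"y":-40.4},{"x":6.2,"y":-40.4}]}}

```text
invalid input at $.rows[0]: expected keys x, y, z, ax, ay, az, gripper
```

Call:
{"fn": "apply_moves", "kwargs": {"rows": [{"x":6.2,"y":-40.4},{"x":6.2,"y":-40.4},{"x":6.2,"y":-40.4},{"x":6.2,"y":-40.4},{"x":6.2,"y":-40.4}]}}

```text
invalid input at $.rows[0]: expected keys x, y, z, ax, ay, az, gripper
```

Call:
{"fn": "apply_moves", "kwargs": {"rows": [{"x":6.2,"y":-40.4},{"x":6.2,"y":-40.4},{"z":20},{"z":20},{}]}}

```text
invalid input at $.rows[0]: expected keys x, y, z, ax, ay, az, gripper
```

```bash
cat >> h.py <<'E'
def go(x,y,z,yaw):
    """tool-frame shift (mm) after turning to yaw deg (tool pointing down); prints az first"""
    o=get_obs(); M=R.from_quat(o['ee_rot']).as_matrix(); cur=np.degrees(np.arctan2(M[1,0],M[0,0]))
    d=np.array([x,y])-np.array(o['position'][:2])*1000; a=np.radians(yaw); X=np.array([np.cos(a),np.sin(a)]); Y=np.array([X[1],-X[0]])
    print('t %.1f az %.1f  x %.1f y %.1f z %.1f'%(o['clock'],-((yaw-cur+180)%360-180),d@X,d@Y,o['position'][2]*1000-z),'tilt',np.round(M[:2,2],3),'ft',np.round(o['ft_force'],1),'gw %.3f gf %.1f'%(o['grip_width'],o['grasp_force']))
def hsvm(c,h0,h1,s,v):
    h=cv2.cvtColor(c['color'],cv2.COLOR_RGB2HSV); return ((h[...,0]>=h0)&(h[...,0]<=h1)&(h[...,1]>s)&(h[...,2]>v)).astype(np.uint8)
E
python3 - <<'E'
from h import *
st(); c=wsnap('w1.png')
for q in blobs(hsvm(c,5,20,150,60),50)[:3]: print(rect(c,q,.049),cv2.contourArea(q))
for q in blobs(hsvm(c,100,120,120,60),50)[:3]: print(rect(c,q,.003),cv2.contourArea(q))
E
```

```text
0.25 [ 0.2615 -0.5675  0.242 ] R [[0.908, 0.418, -0.0], [0.418, -0.908, 0.001], [-0.0, -0.001, -1.0]] 1.0014231603486383 [-0.6  0.6 -0.1] 0.0
[   -2.9 -1027.5   257.5    84.4    56.1] 1525.5
```

View pics/w1.png

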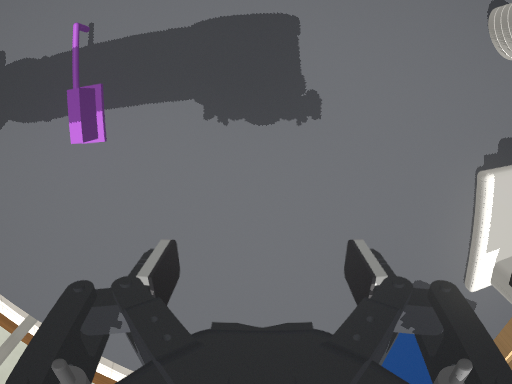

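The wrist view shows the fingers at (160,270) and (365,270) with image up along tool +x, and a purple look-alike at (85,110). The moves were refused because every row needs all keys, so I'm sending them again.

Call:
{"fn": "apply_moves", "kwargs": {"rows": [{"x":0,"y":0,"z":0,"ax":0,"ay":0,"az":7,"gripper":0},{"x":0,"y":0,"z":0,"ax":0,"ay":0,"az":7,"gripper":0},{"x":0,"y":0,"z":0,"ax":0,"ay":0,"az":7,"gripper":0},{"x":0,"y":0,"z":0,"ax":0,"ay":0,"az":7,"gripper":0.3},{"x":0,"y":0,"z":0,"ax":0,"ay":0,"az":7,"gripper":0.3}]}}

```text
clock: 0.72
position: [0.2616, -0.5676, 0.2422]
ee_rot: [0.996, -0.092, -0.0, -0.0]
ft_force: [-0.6, 0.3, 1.3]
grip_width: 0.749
grasp_force: 0.0
```

Call:
{"fn": "apply_moves", "kwargs": {"rows": [{"x":0,"y":0,"z":0,"ax":0,"ay":0,"az":4.1,"gripper":0.3},{"x":6.2,"y":-40.4,"z":0,"ax":0,"ay":0,"az":0,"gripper":0.3},{"x":6.2,"y":-40.4,"z":0,"ax":0,"ay":0,"az":0,"gripper":0.3},{"x":6.2,"y":-40.4,"z":0,"ax":0,"ay":0,"az":0,"gripper":0.3},{"x":6.2,"y":-40.4,"z":0,"ax":0,"ay":0,"az":0,"gripper":0.3}]}}

```text
clock: 1.13
position: [0.3261, -0.4155, 0.2422]
ee_rot: [0.992, -0.125, 0.0, 0.0]
ft_force: [1.2, -0.6, 0.3]
grip_width: 0.7
grasp_force: 0.0
```

Call:
{"fn": "apply_moves", "kwargs": {"rows": [{"x":6.2,"y":-40.4,"z":0,"ax":0,"ay":0,"az":0,"gripper":0.3},{"x":6.2,"y":-40.4,"z":0,"ax":0,"ay":0,"az":0,"gripper":0.3},{"x":6.2,"y":-40.4,"z":0,"ax":0,"ay":0,"az":0,"gripper":0.3},{"x":6.2,"y":-40.4,"z":0,"ax":0,"ay":0,"az":0,"gripper":0.3},{"x":6.2,"y":-40.4,"z":0,"ax":0,"ay":0,"az":0,"gripper":0.3}]}}

```text
clock: 1.55
position: [0.4061, -0.2274, 0.2426]
ee_rot: [0.992, -0.125, 0.0, 0.0]
ft_force: [-0.0, -0.3, 0.6]
grip_width: 0.701
grasp_force: 0.0
```

Call:
{"fn": "apply_moves", "kwargs": {"rows": [{"x":6.2,"y":-40.4,"z":0,"ax":0,"ay":0,"az":0,"gripper":0.3},{"x":6.2,"y":-40.4,"z":0,"ax":0,"ay":0,"az":0,"gripper":0.3},{"x":6.2,"y":-40.4,"z":0,"ax":0,"ay":0,"az":0,"gripper":0.3},{"x":6.2,"y":-40.4,"z":0,"ax":0,"ay":0,"az":0,"gripper":0.3},{"x":6.2,"y":-40.4,"z":0,"ax":0,"ay":0,"az":0,"gripper":0.3}]}}

```text
clock: 1.97
position: [0.4863, -0.0393, 0.2427]
ee_rot: [0.992, -0.125, 0.0, 0.0]
ft_force: [0.9, -0.1, 0.2]
grip_width: 0.696
grasp_force: 0.0
```

Call:
{"fn": "apply_moves", "kwargs": {"rows": [{"x":6.2,"y":-40.4,"z":0,"ax":0,"ay":0,"az":0,"gripper":0.3},{"x":6.2,"y":-40.4,"z":0,"ax":0,"ay":0,"az":0,"gripper":0.3},{"x":0,"y":0,"z":20,"ax":0,"ay":0,"az":0,"gripper":0.3},{"x":0,"y":0,"z":20,"ax":0,"ay":0,"az":0,"gripper":0.3},{"x":0,"y":0,"z":0,"ax":0,"ay":0,"az":0,"gripper":0.3}]}}

```text
clock: 2.38
position: [0.5162, 0.0343, 0.1988]
ee_rot: [0.992, -0.124, -0.003, 0.0]
ft_force: [-1.0, -0.8, -0.3]
grip_width: 0.697
grasp_force: 0.0
```

Run:
```python
from h import *
go(517.5,33.8,25,-14.3); c=wsnap('w2.png')
for q in blobs(hsvm(c,5,20,150,60),50)[:3]: print(rect(c,q,.049),cv2.contourArea(q))
for q in blobs(hsvm(c,100,120,120,60),50)[:3]: print(rect(c,q,.003),cv2.contourArea(q))
```

```text
t 2.4 az 0.0  x 1.4 y 0.2 z 173.8 tilt [-0.005 -0.   ] ft [-1.  -0.8 -0.3] gw 0.697 gf 0.0
[520.4  31.3  73.6  19.8 -14.7] 1374.5
[527.4  29.2 129.9  80.4 -12.3] 4717.0
```

View pics/w2.png

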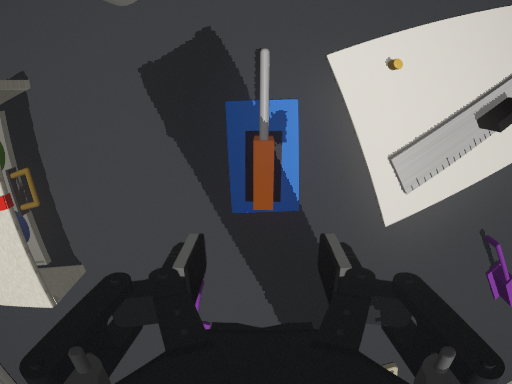

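The wrist view shows the orange grip centred at (264,172) on the mat, and the brass eye under the ledge at (25,188). I'll grasp the puller and measure the eye as well.

Call:
{"fn": "apply_moves", "kwargs": {"rows": [{"x":3.5,"y":1.2,"z":33.8,"ax":0,"ay":0,"az":0,"gripper":0.3},{"x":0,"y":0,"z":40,"ax":0,"ay":0,"az":0,"gripper":0.3},{"x":0,"y":0,"z":40,"ax":0,"ay":0,"az":0,"gripper":0.3},{"x":0,"y":0,"z":40,"ax":0,"ay":0,"az":0,"gripper":0.3},{"x":0,"y":0,"z":20,"ax":0,"ay":0,"az":0,"gripper":0.3}]}}

```text
clock: 2.85
position: [0.5197, 0.0308, 0.0257]
ee_rot: [0.992, -0.126, -0.001, 0.0]
ft_force: [-1.0, 0.0, 0.1]
grip_width: 0.701
grasp_force: 0.0
```

Call:
{"fn": "apply_moves", "kwargs": {"rows": [{"x":0,"y":0,"z":0,"ax":0,"ay":0,"az":0,"gripper":1},{"x":0,"y":0,"z":0,"ax":0,"ay":0,"az":0,"gripper":1},{"x":0,"y":0,"z":0,"ax":0,"ay":0,"az":0,"gripper":1},{"x":0,"y":0,"z":0,"ax":0,"ay":0,"az":0,"gripper":1},{"x":0,"y":0,"z":0,"ax":0,"ay":0,"az":0,"gripper":1}], "newtons": 80}}

```text
clock: 3.27
position: [0.5231, 0.0319, 0.0313]
ee_rot: [0.992, -0.125, 0.002, -0.0]
ft_force: [-0.6, 0.8, 8.7]
grip_width: 0.221
grasp_force: 79.4
```

Run:
```python
from h import *
st()
go(519,32,25,-14.3)
i=cv2.imread('pics/w2.png')[:,:,::-1]; 
# eye from stored picture: pose of wrist cam then ~ use scene camera too
c=snap('scene'); 
for q in blobs(hsvm(c,12,30,100,60),15,(295,140,345,175))[:3]:
    print(cv2.boundingRect(q),rect(c,q,.024),cv2.contourArea(q))
cv2.imwrite('pics/eye.png',cv2.resize(c['color'][110:190,270:400,::-1],None,fx=5,fy=5))
```

```text
3.2667 [0.5231 0.0319 0.0313] R [[0.969, -0.248, 0.005], [-0.248, -0.969, -0.0], [0.004, -0.001, -1.0]] 0.22148805049097514 [-0.6  0.8  8.7] 79.41483736038208
t 3.3 az -0.1  x -4.0 y 0.9 z 6.3 tilt [ 0.005 -0.   ] ft [-0.6  0.8  8.7] gw 0.221 gf 79.4
(312, 152, 17, 11) [579.9 350.2  61.3  47.6  -3.5] 54.5
```

View pics/eye.png

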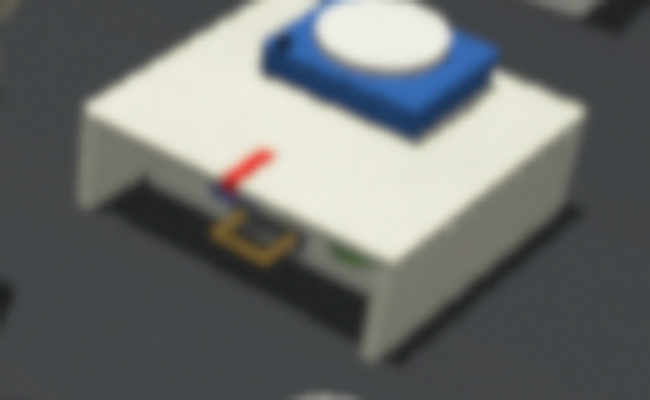

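The crop shows the eye's front bar from (213,232) to (268,260), with a green and a blue/purple dish behind it. I'll cast those corners and lift slightly.

Call:
{"fn": "apply_moves", "kwargs": {"rows": [{"x":0,"y":0,"z":-20,"ax":0,"ay":0,"az":0,"gripper":1},{"x":0,"y":0,"z":-30,"ax":0,"ay":0,"az":0,"gripper":1},{"x":0,"y":0,"z":-30,"ax":0,"ay":0,"az":0,"gripper":1},{"x":0,"y":0,"z":0,"ax":0,"ay":0,"az":0,"gripper":1},{"x":0,"y":0,"z":0,"ax":0,"ay":0,"az":0,"gripper":1}]}}

```text
clock: 3.73
position: [0.5226, 0.0319, 0.1112]
ee_rot: [0.992, -0.125, 0.003, -0.0]
ft_force: [0.3, 0.2, -4.2]
grip_width: 0.219
grasp_force: 78.9
```

```bash
cat >> h.py <<'E'
RO=np.array([577.9,319.]); ra=np.radians(-3.8); RX=np.array([np.cos(ra),np.sin(ra)]); RY=np.array([-RX[1],RX[0]])
def toR(p): d=np.array(p[:2])*1000-RO; return np.round([d@RX,d@RY],1)
def fromR(x,y): return RO+RX*x+RY*y
E
python3 - <<'E'
from h import *
c=snap('scene')
for u,v in ((323.6,162.4),(312.6,157)): print(toR(pt(c,u,v,.016)))
for u,v in ((323.2,161),(312.8,154.5)): print('top',toR(pt(c,u,v,.024)))
st(); w=wsnap('w3.png')
for q in blobs(hsvm(w,5,20,150,60),50)[:3]: print(rect(w,q,.049+.075),cv2.contourArea(q),cv2.boundingRect(q))
h=cv2.resize(w['color'][:,:,::-1],None,fx=1.5,fy=1.5); cv2.imwrite('pics/w3b.png',h)
E
```

```text
[25.5 24.2]
[-26.9  22.6]
top [24.6 21.3]
top [-30.4  27.2]
3.7833 [0.5215 0.0316 0.1095] R [[0.969, -0.248, 0.002], [-0.248, -0.969, -0.001], [0.002, 0.0, -1.0]] 0.22172523653332799 [-0.5 -0.3 -3.7] 78.89590501785278
[523.4  30.9  76.5  20.7 -14.4] 5531.0 (238, 185, 49, 143)
```

View pics/w3b.png

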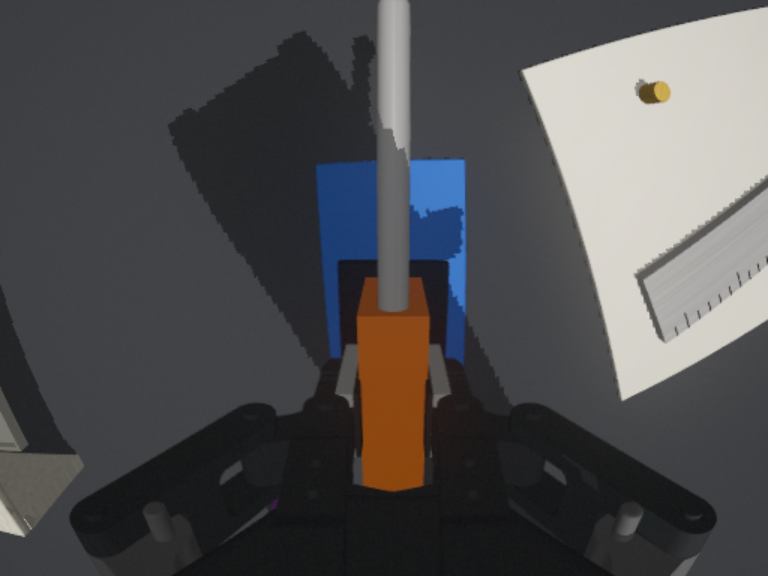

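The wrist view shows the puller held squarely. The block's front top edge is at (393,316), i.e. raw (262,211), and the rod points straight up the image.

Run:
```python
from h import *
o=get_obs(); w=wsnap()
M=R.from_quat(o['ee_rot']).as_matrix()
for z in (.120,.127):
  p=pt(w,262,210.7,z); print(z,'front edge in tool mm',(M.T@(p-o['position'])*1000).round(1))
for u,v,z in ((262,5,.038+.003+.078),(262.7,150,.119)):
  p=pt(w,u,v,z); print('rod',(M.T@(p-o['position'])*1000).round(1))
c=snap('scene'); cv2.imwrite('pics/sc3.png',cv2.resize(c['color'][120:260,190:360,::-1],None,fx=4,fy=4))
```

```text
0.12 front edge in tool mm [ 28.1   0.4 -11.6]
0.127 front edge in tool mm [ 30.7   0.4 -18.6]
rod [115.    0.4 -10.6]
rod [ 54.3   0.7 -10.6]
```

View pics/sc3.png

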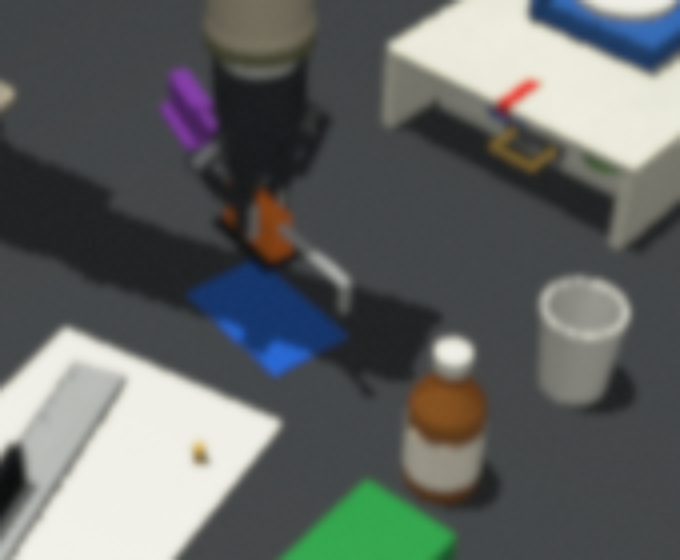

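The scene crop shows the puller held upright with its prong tip at crop (346,308), and the eye at (522,150). I'll turn it toward the riser.

Call:
{"fn": "apply_moves", "kwargs": {"rows": [{"x":0,"y":0,"z":0,"ax":0,"ay":0,"az":-7,"gripper":1},{"x":0,"y":0,"z":0,"ax":0,"ay":0,"az":-7,"gripper":1},{"x":0,"y":0,"z":0,"ax":0,"ay":0,"az":-7,"gripper":1},{"x":0,"y":0,"z":0,"ax":0,"ay":0,"az":-7,"gripper":1},{"x":0,"y":0,"z":0,"ax":0,"ay":0,"az":-7,"gripper":1}]}}

```text
clock: 4.35
position: [0.5204, 0.0319, 0.1074]
ee_rot: [0.983, 0.182, -0.001, -0.0]
ft_force: [0.1, 0.3, -2.4]
grip_width: 0.219
grasp_force: 78.7
```

Call:
{"fn": "apply_moves", "kwargs": {"rows": [{"x":0,"y":0,"z":0,"ax":0,"ay":0,"az":-7,"gripper":1},{"x":0,"y":0,"z":0,"ax":0,"ay":0,"az":-7,"gripper":1},{"x":0,"y":0,"z":0,"ax":0,"ay":0,"az":-7,"gripper":1},{"x":0,"y":0,"z":0,"ax":0,"ay":0,"az":-7,"gripper":1},{"x":0,"y":0,"z":0,"ax":0,"ay":0,"az":-7,"gripper":1}]}}

```text
clock: 4.77
position: [0.5204, 0.0319, 0.1075]
ee_rot: [0.883, 0.469, -0.001, -0.001]
ft_force: [-1.0, 1.1, -2.9]
grip_width: 0.221
grasp_force: 78.7
```

Call:
{"fn": "apply_moves", "kwargs": {"rows": [{"x":0,"y":0,"z":0,"ax":0,"ay":0,"az":-7,"gripper":1},{"x":0,"y":0,"z":0,"ax":0,"ay":0,"az":-7,"gripper":1},{"x":0,"y":0,"z":0,"ax":0,"ay":0,"az":-7,"gripper":1},{"x":0,"y":0,"z":0,"ax":0,"ay":0,"az":-7,"gripper":1},{"x":0,"y":0,"z":0,"ax":0,"ay":0,"az":-2.5,"gripper":1}]}}

```text
clock: 5.18
position: [0.5204, 0.0319, 0.1074]
ee_rot: [0.728, 0.686, -0.001, -0.001]
ft_force: [0.9, 0.1, -3.5]
grip_width: 0.219
grasp_force: 82.6
```

Run:
```python
from h import *
p=fromR(-1,-140); print(p); go(*p,59,86.2)
```

```text
[567.62385248 179.37406834]
t 5.2 az 0.4  x 150.3 y 37.3 z 48.4 tilt [-0.002  0.   ] ft [ 0.9  0.1 -3.5] gw 0.219 gf 82.6
```

Call:
{"fn": "apply_moves", "kwargs": {"rows": [{"x":38,"y":9.3,"z":0,"ax":0,"ay":0,"az":0.4,"gripper":1},{"x":38,"y":9.3,"z":10,"ax":0,"ay":0,"az":0,"gripper":1},{"x":38,"y":9.3,"z":19,"ax":0,"ay":0,"az":0,"gripper":1},{"x":36,"y":9.3,"z":19,"ax":0,"ay":0,"az":0,"gripper":1},{"x":0,"y":0,"z":0,"ax":0,"ay":0,"az":0,"gripper":1}]}}

```text
clock: 5.6
position: [0.5656, 0.1857, 0.0567]
ee_rot: [0.73, 0.684, -0.001, -0.004]
ft_force: [-2.2, 0.4, -2.9]
grip_width: 0.218
grasp_force: 82.7
```

Run:
```python
from h import *
go(*fromR(-1,-69.5),59,86.2)
o=get_obs(); M=R.from_quat(o['ee_rot']).as_matrix(); p=o['position']
hk=p+M@np.array([.1155,.0004,.0208]); print('hook est',hk.round(4),toR(hk))
c=snap('scene'); q=proj(c,hk); print('pred px',q)
w=wsnap('w4.png')
cv2.imwrite('pics/mix4.png',np.hstack([cv2.resize(c['color'][120:220,270:370,::-1],(380,380)),w['color'][:380,60:450,::-1]]))
```

```text
t 5.6 az 0.0  x 64.3 y 2.5 z -2.3 tilt [-0.006  0.005] ft [-2.2  0.4 -2.9] gw 0.218 gf 82.7
hook est [0.5734 0.3011 0.0364] [ -3.3 -18.2]
pred px [311.48081528 159.89689153]
```

View pics/mix4.png

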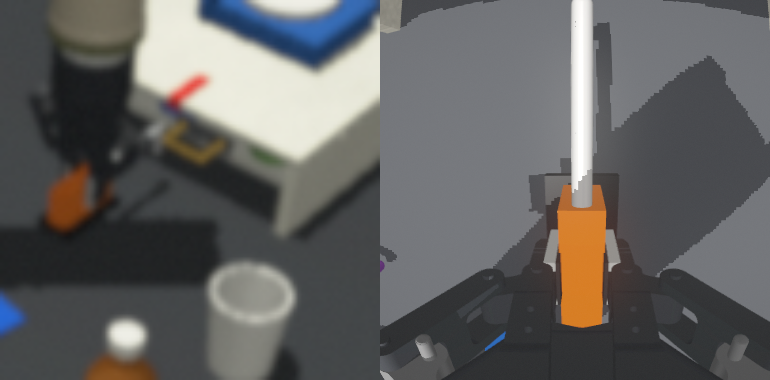

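The prong tip is close to its predicted pixel (crop ~(155,148)), just before the eye. I'll move it in over the eye.

Call:
{"fn": "apply_moves", "kwargs": {"rows": [{"x":16,"y":1.2,"z":-2,"ax":0,"ay":0,"az":0,"gripper":1},{"x":16,"y":1.2,"z":0,"ax":0,"ay":0,"az":0,"gripper":1},{"x":16,"y":0,"z":0,"ax":0,"ay":0,"az":0,"gripper":1},{"x":16,"y":0,"z":0,"ax":0,"ay":0,"az":0,"gripper":1},{"x":0,"y":0,"z":0,"ax":0,"ay":0,"az":0,"gripper":1}]}}

```text
clock: 6.12
position: [0.5751, 0.2431, 0.0635]
ee_rot: [0.732, 0.681, 0.001, -0.001]
ft_force: [-1.3, 1.1, -3.4]
grip_width: 0.217
grasp_force: 82.8
```

Run:
```python
from h import *
go(*fromR(-1,-69.5),33,86.2)
c=snap('scene')
cv2.imwrite('pics/eye5.png',cv2.resize(c['color'][120:190,280:370,::-1],None,fx=6,fy=6,interpolation=cv2.INTER_CUBIC))
```

```text
t 6.1 az -0.4  x 6.4 y -3.3 z 30.5 tilt [-0.     0.002] ft [-1.3  1.1 -3.4] gw 0.217 gf 82.8
```

View pics/eye5.png

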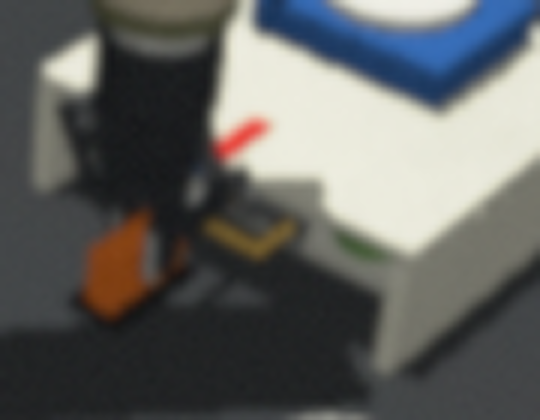

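The prong is hidden behind the wrist, and the eye is clear at (255,240). I'll correct the position and lower, watching the force.

Call:
{"fn": "apply_moves", "kwargs": {"rows": [{"x":6,"y":-3,"z":0,"ax":0,"ay":0,"az":-0.4,"gripper":1},{"x":0,"y":0,"z":0,"ax":0,"ay":0,"az":0,"gripper":1},{"x":0,"y":0,"z":8,"ax":0,"ay":0,"az":0,"gripper":1},{"x":0,"y":0,"z":8,"ax":0,"ay":0,"az":0,"gripper":1},{"x":0,"y":0,"z":0,"ax":0,"ay":0,"az":0,"gripper":1}]}}

```text
clock: 6.58
position: [0.5723, 0.2455, 0.045]
ee_rot: [0.731, 0.683, -0.002, -0.0]
ft_force: [-0.5, -0.4, -2.9]
grip_width: 0.22
grasp_force: 82.8
```

Run:
```python
from h import *
go(*fromR(-1,-69.5),33,86.2)
```

```text
t 6.6 az -0.1  x 4.2 y -0.3 z 12.0 tilt [-0.003 -0.002] ft [-0.5 -0.4 -2.9] gw 0.220 gf 82.8
```

Call:
{"fn": "apply_moves", "kwargs": {"rows": [{"x":3,"y":0,"z":0,"ax":0,"ay":0,"az":0,"gripper":1},{"x":0,"y":0,"z":4,"ax":0,"ay":0,"az":0,"gripper":1},{"x":0,"y":0,"z":4,"ax":0,"ay":0,"az":0,"gripper":1},{"x":0,"y":0,"z":4,"ax":0,"ay":0,"az":0,"gripper":1},{"x":0,"y":0,"z":0,"ax":0,"ay":0,"az":0,"gripper":1}]}}

```text
clock: 7.0
position: [0.5729, 0.2497, 0.0343]
ee_rot: [0.731, 0.683, -0.001, -0.0]
ft_force: [-0.2, 0.9, -3.5]
grip_width: 0.219
grasp_force: 82.8
```

Run:
```python
from h import *
go(*fromR(-1,-69.5),33,86.2)
```

```text
t 7.0 az -0.1  x -0.0 y -0.6 z 1.3 tilt [-0.001 -0.001] ft [-0.2  0.9 -3.5] gw 0.219 gf 82.8
```

Call:
{"fn": "apply_moves", "kwargs": {"rows": [{"x":-8,"y":0,"z":1,"ax":0,"ay":0,"az":0,"gripper":1},{"x":-8,"y":0,"z":0,"ax":0,"ay":0,"az":0,"gripper":1},{"x":-8,"y":0,"z":0,"ax":0,"ay":0,"az":0,"gripper":1},{"x":-8,"y":0,"z":0,"ax":0,"ay":0,"az":0,"gripper":1},{"x":-8,"y":0,"z":0,"ax":0,"ay":0,"az":0,"gripper":1}]}}

```text
clock: 7.42
position: [0.5704, 0.2096, 0.0344]
ee_rot: [0.73, 0.683, 0.0, -0.0]
ft_force: [-0.3, 4.6, -4.8]
grip_width: 0.213
grasp_force: 82.6
```

Run:
```python
from h import *
go(*fromR(-1,-69.5-245),33,86.2)
c=snap('scene'); q=blobs(hsvm(c,12,30,100,60),15,(270,140,345,190))
for k in q: print(cv2.boundingRect(k),rect(c,k,.024))
```

```text
t 7.4 az -0.0  x -204.8 y -0.8 z 1.4 tilt [-0.     0.001] ft [-0.3  4.6 -4.8] gw 0.213 gf 82.6
(288, 167, 9, 15) [557.6 197.9  84.1  29.3 -54.4]
(313, 160, 12, 6) [597.7 319.2  47.2  28.7  49. ]
```

Drag of ~4.6 N matches the tray friction, so the hook is engaged. I'll pull on.

Call:
{"fn": "apply_moves", "kwargs": {"rows": [{"x":-16,"y":-0.2,"z":0,"ax":0,"ay":0,"az":0,"gripper":1},{"x":-16,"y":-0.2,"z":0,"ax":0,"ay":0,"az":0,"gripper":1},{"x":-16,"y":-0.2,"z":0,"ax":0,"ay":0,"az":0,"gripper":1},{"x":-16,"y":0,"z":0,"ax":0,"ay":0,"az":0,"gripper":1},{"x":-16,"y":0,"z":0,"ax":0,"ay":0,"az":0,"gripper":1}]}}

```text
clock: 7.88
position: [0.5648, 0.1305, 0.0351]
ee_rot: [0.73, 0.683, 0.001, -0.0]
ft_force: [-0.4, 6.0, -0.9]
grip_width: 0.221
grasp_force: 83.2
```

Call:
{"fn": "apply_moves", "kwargs": {"rows": [{"x":-16,"y":0,"z":0,"ax":0,"ay":0,"az":0,"gripper":1},{"x":-16,"y":0,"z":0,"ax":0,"ay":0,"az":0,"gripper":1},{"x":-16,"y":0,"z":0,"ax":0,"ay":0,"az":0,"gripper":1},{"x":-16,"y":0,"z":0,"ax":0,"ay":0,"az":0,"gripper":1},{"x":-16,"y":0,"z":0,"ax":0,"ay":0,"az":0,"gripper":1}]}}

```text
clock: 8.3
position: [0.5595, 0.0505, 0.0351]
ee_rot: [0.73, 0.683, 0.001, 0.0]
ft_force: [0.4, 6.0, -1.1]
grip_width: 0.218
grasp_force: 83.2
```

Run:
```python
from h import *
go(*fromR(-1,-69.5-245),33,86.2)
```

```text
t 8.3 az -0.0  x -45.4 y -0.4 z 2.1 tilt [0.001 0.001] ft [ 0.4  6.  -1.1] gw 0.218 gf 83.2
```

Call:
{"fn": "apply_moves", "kwargs": {"rows": [{"x":-9,"y":0,"z":0,"ax":0,"ay":0,"az":0,"gripper":1},{"x":-9,"y":0,"z":0,"ax":0,"ay":0,"az":0,"gripper":1},{"x":-8,"y":0,"z":0,"ax":0,"ay":0,"az":0,"gripper":1},{"x":-6,"y":0,"z":0,"ax":0,"ay":0,"az":0,"gripper":1},{"x":-4,"y":0,"z":0,"ax":0,"ay":0,"az":0,"gripper":1}]}}

```text
clock: 8.72
position: [0.557, 0.014, 0.0344]
ee_rot: [0.731, 0.683, 0.0, 0.0]
ft_force: [1.4, 3.4, -3.3]
grip_width: 0.222
grasp_force: 82.7
```

Call:
{"fn": "apply_moves", "kwargs": {"rows": [{"x":-4,"y":0,"z":0,"ax":0,"ay":0,"az":0,"gripper":1},{"x":-3,"y":0,"z":0,"ax":0,"ay":0,"az":0,"gripper":1},{"x":0,"y":0,"z":0,"ax":0,"ay":0,"az":0,"gripper":1},{"x":0,"y":0,"z":0,"ax":0,"ay":0,"az":0,"gripper":1},{"x":0,"y":0,"z":0,"ax":0,"ay":0,"az":0,"gripper":1}]}}

```text
clock: 9.13
position: [0.5568, 0.0106, 0.0345]
ee_rot: [0.73, 0.684, 0.002, -0.001]
ft_force: [4.5, 11.4, -7.3]
grip_width: 0.216
grasp_force: 82.3
```

Run:
```python
from h import *
go(*fromR(-1,-69.5-245),33,86.2)
c=snap('top','t6.png'); cv2.imwrite('pics/t6b.png',cv2.resize(c['color'][60:260,60:440,::-1],None,fx=2,fy=2))
```

```text
t 9.1 az 0.1  x -5.4 y -0.3 z 1.5 tilt [0.001 0.003] ft [ 4.5 11.4 -7.3] gw 0.216 gf 82.3
```

View pics/t6b.png

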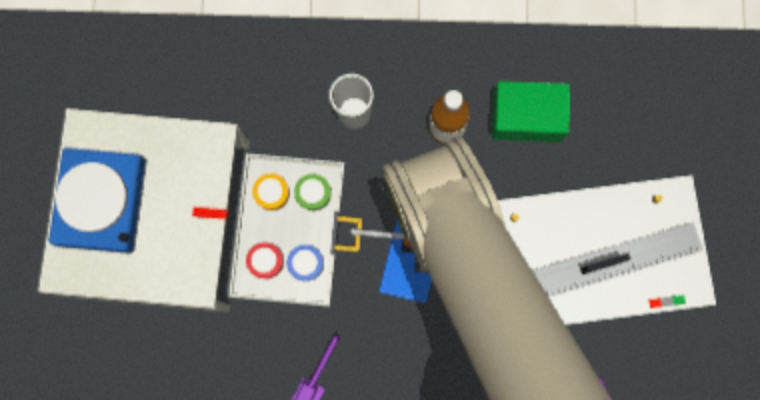

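The tray is fully out with four dishes: amber (270,190), green (313,190), dark red (264,260) and blue (305,262). I'll unhook and return the puller to the mat.

Call:
{"fn": "apply_moves", "kwargs": {"rows": [{"x":9,"y":0,"z":0,"ax":0,"ay":0,"az":0,"gripper":1},{"x":9,"y":0,"z":0,"ax":0,"ay":0,"az":0,"gripper":1},{"x":0,"y":0,"z":-15,"ax":0,"ay":0,"az":0,"gripper":1},{"x":0,"y":0,"z":-20,"ax":0,"ay":0,"az":0,"gripper":1},{"x":0,"y":0,"z":-20,"ax":0,"ay":0,"az":0,"gripper":1}]}}

```text
clock: 9.6
position: [0.5569, 0.0258, 0.0895]
ee_rot: [0.73, 0.683, -0.001, -0.0]
ft_force: [0.9, -0.3, -2.1]
grip_width: 0.22
grasp_force: 82.7
```

Call:
{"fn": "apply_moves", "kwargs": {"rows": [{"x":-20,"y":0,"z":0,"ax":0,"ay":0,"az":7,"gripper":1},{"x":0,"y":0,"z":0,"ax":0,"ay":0,"az":7,"gripper":1},{"x":0,"y":0,"z":0,"ax":0,"ay":0,"az":7,"gripper":1},{"x":0,"y":0,"z":0,"ax":0,"ay":0,"az":7,"gripper":1},{"x":0,"y":0,"z":0,"ax":0,"ay":0,"az":7,"gripper":1}]}}

```text
clock: 10.02
position: [0.5559, 0.0055, 0.0893]
ee_rot: [0.903, 0.429, -0.001, 0.0]
ft_force: [0.1, 0.3, -3.2]
grip_width: 0.221
grasp_force: 82.8
```

Call:
{"fn": "apply_moves", "kwargs": {"rows": [{"x":0,"y":0,"z":0,"ax":0,"ay":0,"az":7,"gripper":1},{"x":0,"y":0,"z":0,"ax":0,"ay":0,"az":7,"gripper":1},{"x":0,"y":0,"z":0,"ax":0,"ay":0,"az":7,"gripper":1},{"x":0,"y":0,"z":0,"ax":0,"ay":0,"az":7,"gripper":1},{"x":0,"y":0,"z":0,"ax":0,"ay":0,"az":7,"gripper":1}]}}

```text
clock: 10.43
position: [0.5559, 0.0057, 0.0893]
ee_rot: [0.99, 0.138, -0.0, 0.0]
ft_force: [-0.6, 0.2, -3.3]
grip_width: 0.215
grasp_force: 82.8
```

Call:
{"fn": "apply_moves", "kwargs": {"rows": [{"x":0,"y":0,"z":0,"ax":0,"ay":0,"az":7,"gripper":1},{"x":0,"y":0,"z":0,"ax":0,"ay":0,"az":7,"gripper":1},{"x":0,"y":0,"z":0,"ax":0,"ay":0,"az":7,"gripper":1},{"x":0,"y":0,"z":0,"ax":0,"ay":0,"az":7,"gripper":1},{"x":0,"y":0,"z":0,"ax":0,"ay":0,"az":0.5,"gripper":1}]}}

```text
clock: 10.85
position: [0.556, 0.0058, 0.0893]
ee_rot: [0.994, -0.11, -0.0, 0.001]
ft_force: [0.5, 0.1, -3.9]
grip_width: 0.218
grasp_force: 82.9
```

Run:
```python
from h import *
go(531.9,28.5,31.5,-12.3)
o=get_obs(); M=R.from_quat(o['ee_rot']).as_matrix(); w=wsnap()
q=blobs(hsvm(w,5,20,150,60),50)[0]; print(cv2.boundingRect(q), rect(w,q,.049+o['position'][2]-.0313))
c=snap('top'); 
for u in blobs(hsvm(c,100,120,120,60),50,(240,150,300,215)): print(rect(c,u,.003))
```

```text
t 10.8 az -0.4  x -28.4 y -17.0 z 57.8 tilt [-0.001 -0.001] ft [ 0.5  0.1 -3.9] gw 0.218 gf 82.9
(238, 185, 49, 143) [559.8   4.7  74.6  20.3 -12.7]
[518.1  33.8 110.6  79.4 -12.5]
```

Call:
{"fn": "apply_moves", "kwargs": {"rows": [{"x":-28.4,"y":-17,"z":10,"ax":0,"ay":0,"az":-0.4,"gripper":1},{"x":0,"y":0,"z":20,"ax":0,"ay":0,"az":0,"gripper":1},{"x":0,"y":0,"z":15,"ax":0,"ay":0,"az":0,"gripper":1},{"x":0,"y":0,"z":8,"ax":0,"ay":0,"az":0,"gripper":1},{"x":0,"y":0,"z":4,"ax":0,"ay":0,"az":0,"gripper":1}]}}

```text
clock: 11.37
position: [0.5314, 0.0281, 0.0313]
ee_rot: [0.995, -0.103, -0.001, 0.0]
ft_force: [-18.7, 1.9, 32.5]
grip_width: 0.214
grasp_force: 88.2
```

Run:
```python
from h import *
go(531.9,28.5,31.5,-12.3)
```

```text
t 11.4 az 0.5  x 0.4 y -0.5 z -0.2 tilt [-0.002 -0.   ] ft [-18.7   1.9  32.5] gw 0.214 gf 88.2
```

Call:
{"fn": "apply_moves", "kwargs": {"rows": [{"x":0,"y":0,"z":-2,"ax":0,"ay":0,"az":0,"gripper":1},{"x":0,"y":0,"z":0,"ax":0,"ay":0,"az":0,"gripper":0.35},{"x":0,"y":0,"z":0,"ax":0,"ay":0,"az":0,"gripper":0.35},{"x":0,"y":0,"z":0,"ax":0,"ay":0,"az":0,"gripper":0.35},{"x":0,"y":0,"z":-20,"ax":0,"ay":0,"az":0,"gripper":0.35}]}}

```text
clock: 11.78
position: [0.5305, 0.028, 0.0522]
ee_rot: [0.995, -0.104, -0.002, 0.0]
ft_force: [-0.6, -1.3, -0.6]
grip_width: 0.645
grasp_force: 0.0
```

Call:
{"fn": "apply_moves", "kwargs": {"rows": [{"x":0,"y":0,"z":-40,"ax":0,"ay":0,"az":0,"gripper":0.35},{"x":0,"y":0,"z":-40,"ax":0,"ay":0,"az":0,"gripper":0.35},{"x":0,"y":0,"z":-40,"ax":0,"ay":0,"az":0,"gripper":0.35},{"x":0,"y":0,"z":-20,"ax":0,"ay":0,"az":0,"gripper":0.35},{"x":0,"y":0,"z":0,"ax":0,"ay":0,"az":0,"gripper":0.35}]}}

```text
clock: 12.2
position: [0.5349, 0.0287, 0.2003]
ee_rot: [0.995, -0.104, 0.005, -0.0]
ft_force: [0.1, -0.6, 0.1]
grip_width: 0.65
grasp_force: 0.0
```

```bash
cat >> h.py <<'E'
def board(c):
    q=blobs(cv2.morphologyEx(masks(c,'white'),cv2.MORPH_OPEN,np.ones((3,3))),2000,(285,130,430,240))[0]; return rect(c,q,.006)
def rib(c,roi=(320,160,410,210)):
    h=cv2.cvtColor(c['color'],cv2.COLOR_RGB2HSV)
    return [rect(c,q,.058) for q in blobs((h[...,2]<75).astype(np.uint8),20,roi)[:2]]
E
python3 - <<'E'
from h import *
st(); w=wsnap('w7.png'); c=snap('top','t7.png')
for q in blobs(hsvm(w,5,20,150,60),50)[:1]: print('puller w',rect(w,q,.049))
for q in blobs(hsvm(w,100,120,120,60),50)[:1]: print('mat',rect(w,q,.003))
for q in blobs(hsvm(c,5,20,150,80),50,(240,150,300,215))[:1]: print('puller t',rect(c,q,.049))
print(board(c),rib(c))
E
```

```text
12.2 [0.5349 0.0287 0.2003] R [[0.978, -0.207, 0.009], [-0.207, -0.978, -0.0], [0.009, -0.002, -1.0]] 0.6503567461094366 [ 0.1 -0.6  0.1] 0.0
puller w [530.6  28.3  74.1  19.7 -12.4]
mat [527.5  29.2 130.3  80.5 -12.4]
[ 573.8 -283.3  340.5  170.4  -80.8] [array([ 523.9, -275. ,   79. ,   11.2,  -71.8])]
```

Call:
{"fn": "apply_moves", "kwargs": {"rows": [{"x":6.4,"y":37.4,"z":0,"ax":0,"ay":0,"az":0,"gripper":0.35},{"x":6.4,"y":37.4,"z":0,"ax":0,"ay":0,"az":0,"gripper":0.35},{"x":6.4,"y":37.4,"z":0,"ax":0,"ay":0,"az":0,"gripper":0.35},{"x":6.4,"y":37.4,"z":0,"ax":0,"ay":0,"az":0,"gripper":0.35},{"x":6.4,"y":37.4,"z":0,"ax":0,"ay":0,"az":0,"gripper":0.35}]}}

```text
clock: 12.72
position: [0.5236, -0.163, 0.1928]
ee_rot: [0.995, -0.104, -0.001, -0.0]
ft_force: [0.9, -0.8, 0.4]
grip_width: 0.652
grasp_force: 0.0
```

Call:
{"fn": "apply_moves", "kwargs": {"rows": [{"x":6.4,"y":37.4,"z":0,"ax":0,"ay":0,"az":0,"gripper":0.35},{"x":6.4,"y":37.4,"z":0,"ax":0,"ay":0,"az":0,"gripper":0.35},{"x":6.4,"y":37.4,"z":0,"ax":0,"ay":0,"az":0,"gripper":0.35},{"x":0,"y":0,"z":0,"ax":0,"ay":0,"az":-7,"gripper":0.35},{"x":0,"y":0,"z":0,"ax":0,"ay":0,"az":-7,"gripper":0.35}]}}

```text
clock: 13.13
position: [0.5186, -0.2778, 0.1921]
ee_rot: [1.0, 0.018, -0.002, -0.0]
ft_force: [-0.3, 0.9, -0.8]
grip_width: 0.653
grasp_force: 0.0
```

Call:
{"fn": "apply_moves", "kwargs": {"rows": [{"x":0,"y":0,"z":0,"ax":0,"ay":0,"az":-7,"gripper":0.35},{"x":0,"y":0,"z":0,"ax":0,"ay":0,"az":-7,"gripper":0.35},{"x":0,"y":0,"z":0,"ax":0,"ay":0,"az":-7,"gripper":0.35},{"x":0,"y":0,"z":0,"ax":0,"ay":0,"az":-7,"gripper":0.35},{"x":0,"y":0,"z":0,"ax":0,"ay":0,"az":-7,"gripper":0.35}]}}

```text
clock: 13.55
position: [0.5195, -0.2747, 0.1925]
ee_rot: [0.947, 0.321, -0.001, -0.001]
ft_force: [-0.6, 0.3, -0.6]
grip_width: 0.647
grasp_force: 0.0
```

Call:
{"fn": "apply_moves", "kwargs": {"rows": [{"x":0,"y":0,"z":0,"ax":0,"ay":0,"az":-7,"gripper":0.35},{"x":0,"y":0,"z":0,"ax":0,"ay":0,"az":-7,"gripper":0.35},{"x":0,"y":0,"z":0,"ax":0,"ay":0,"az":-7,"gripper":0.35},{"x":0,"y":0,"z":0,"ax":0,"ay":0,"az":-7,"gripper":0.35},{"x":0,"y":0,"z":0,"ax":0,"ay":0,"az":-7,"gripper":0.35}]}}

```text
clock: 13.97
position: [0.5196, -0.2747, 0.1926]
ee_rot: [0.807, 0.591, -0.0, -0.001]
ft_force: [-0.5, -0.1, -0.1]
grip_width: 0.649
grasp_force: 0.0
```

Call:
{"fn": "apply_moves", "kwargs": {"rows": [{"x":0,"y":0,"z":0,"ax":0,"ay":0,"az":-7,"gripper":0.35},{"x":0,"y":0,"z":0,"ax":0,"ay":0,"az":-7,"gripper":0.35},{"x":0,"y":0,"z":0,"ax":0,"ay":0,"az":-7,"gripper":0.35},{"x":0,"y":0,"z":0,"ax":0,"ay":0,"az":-7,"gripper":0.35},{"x":0,"y":0,"z":0,"ax":0,"ay":0,"az":-7,"gripper":0.35}]}}

```text
clock: 14.38
position: [0.5196, -0.2747, 0.1926]
ee_rot: [0.592, 0.806, -0.0, -0.001]
ft_force: [0.3, 0.3, -0.4]
grip_width: 0.653
grasp_force: 0.0
```

Run:
```python
from h import *
go(523,-274.5,38,108.2); w=wsnap('w8.png')
for q in blobs(hsvm(w,12,30,110,90),15)[:3]: 
    print('brass',rect(w,q,.024),cv2.boundingRect(q))
h=cv2.cvtColor(w['color'],cv2.COLOR_RGB2HSV)
for q in blobs((h[...,2]<60).astype(np.uint8),100)[:4]: print('dark',rect(w,q,.058),cv2.boundingRect(q))
```

```text
t 14.4 az -0.8  x -0.9 y 3.3 z 154.6 tilt [-0.002  0.001] ft [ 0.3  0.3 -0.4] gw 0.653 gf 0.0
brass [ 597.1 -141.    15.9    9.6   22.9] (365, 74, 15, 10)
dark [ 564.6 -519.8 1031.3  369.6   17.6] (0, 243, 502, 141)
dark [ 350.6 -175.3  159.8   83.1    6.9] (68, 0, 141, 88)
dark [ 642.4 -220.9   91.3   36.3  -81.1] (371, 121, 48, 91)
```

View pics/w8.png

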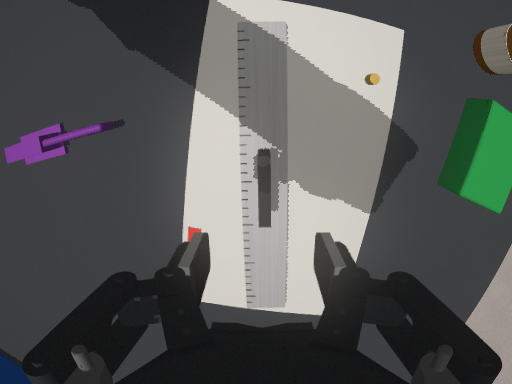

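The wrist view shows the straightedge almost aligned with the tool: far corners (238,24) and (287,22), near corners (248,307) and (285,307), rib (258–271,150–227). Pin_a is at (373,78).

Run:
```python
from h import *
w=wsnap()
P=[pt(w,u,v,.016)[:2]*1000 for u,v in ((238,24),(287,22),(248,307),(285,307))]
print(np.round(P,1)); far=(P[0]+P[1])/2; near=(P[2]+P[3])/2; d=far-near
print('len',np.linalg.norm(d),'ang',np.degrees(np.arctan2(d[1],d[0])),'c',(far+near)/2,'widths',np.linalg.norm(P[0]-P[1]),np.linalg.norm(P[2]-P[3]))
for a,b in (((258,150),(259,227)),((270,150),(271,227)),): print('rib',pt(w,*a,.058)[:2]*1000,pt(w,*b,.058)[:2]*1000)
print('pin',pt(w,374,77,.024)[:2]*1000)
```

```text
[[ 447.3 -131.5]
 [ 494.3 -113.9]
 [ 557.  -449.7]
 [ 603.1 -435. ]]
len 337.81738794436717 ang 108.86557420714894 c [ 525.41779449 -282.50775429] widths 50.184470566508075 48.33137041521521
rib [ 506.30066515 -245.79644385] [ 530.21583439 -317.35853306]
rib [ 516.62248931 -242.44521224] [ 541.36845069 -313.75532083]
pin [ 597.35370803 -137.99033355]
```

Run:
```python
from h import *
go(524,-279,40,108.7)
```

```text
t 14.5 az -1.5  x -5.4 y 2.8 z 152.7 tilt [-0.002  0.001] ft [-0.3  0.4  0.1] gw 0.654 gf 0.0
```

Call:
{"fn": "apply_moves", "kwargs": {"rows": [{"x":-5.4,"y":2.8,"z":20,"ax":0,"ay":0,"az":-1.5,"gripper":0.5},{"x":0,"y":0,"z":40,"ax":0,"ay":0,"az":0,"gripper":0.5},{"x":0,"y":0,"z":40,"ax":0,"ay":0,"az":0,"gripper":0.5},{"x":0,"y":0,"z":35,"ax":0,"ay":0,"az":0,"gripper":0.5},{"x":0,"y":0,"z":17,"ax":0,"ay":0,"az":0,"gripper":0.5}]}}

```text
clock: 14.9
position: [0.5215, -0.278, 0.0368]
ee_rot: [0.586, 0.81, -0.0, -0.003]
ft_force: [-0.2, 0.1, -0.2]
grip_width: 0.501
grasp_force: 0.0
```

Call:
{"fn": "apply_moves", "kwargs": {"rows": [{"x":0,"y":0,"z":0,"ax":0,"ay":0,"az":0,"gripper":1},{"x":0,"y":0,"z":0,"ax":0,"ay":0,"az":0,"gripper":1},{"x":0,"y":0,"z":0,"ax":0,"ay":0,"az":0,"gripper":1},{"x":0,"y":0,"z":0,"ax":0,"ay":0,"az":0,"gripper":1},{"x":0,"y":0,"z":0,"ax":0,"ay":0,"az":0,"gripper":1}], "newtons": 40}}

```text
clock: 15.32
position: [0.5249, -0.2796, 0.0434]
ee_rot: [0.584, 0.812, -0.0, 0.001]
ft_force: [-0.9, -0.1, -4.8]
grip_width: 0.133
grasp_force: 44.0
```

Run:
```python
from h import *
go(524,-279,40,108.7)
a=np.radians(9.1); X=np.array([np.cos(a),np.sin(a)]); Y=np.array([-X[1],X[0]])
o=get_obs(); p=np.array(o['position'][:2])*1000; C=np.array([545.,-267.8])
print('board xy of tcp',(p-C)@X,(p-C)@Y)
```

```text
t 15.3 az -0.2  x 0.8 y -0.7 z 3.4 tilt [ 0.001 -0.001] ft [-0.9 -0.1 -4.8] gw 0.133 gf 44.0
board xy of tcp -21.72100358017284 -8.45692132770342
```

Call:
{"fn": "apply_moves", "kwargs": {"rows": [{"x":0,"y":0,"z":2,"ax":0,"ay":0,"az":0,"gripper":1},{"x":0,"y":0,"z":1,"ax":0,"ay":0,"az":0,"gripper":1},{"x":0,"y":0,"z":0,"ax":0,"ay":0,"az":5,"gripper":1},{"x":0,"y":0,"z":0,"ax":0,"ay":0,"az":4.8,"gripper":1},{"x":0,"y":0,"z":0,"ax":0,"ay":0,"az":0,"gripper":1}]}}

```text
clock: 15.73
position: [0.5264, -0.28, 0.0427]
ee_rot: [0.653, 0.757, 0.0, 0.002]
ft_force: [-3.6, 2.3, 15.8]
grip_width: 0.131
grasp_force: 47.8
```

Run:
```python
from h import *
go(524,-279,40,99.1)
w=wsnap('w9.png')
```

```text
t 15.7 az -0.7  x 1.3 y -2.3 z 2.7 tilt [ 0.004 -0.003] ft [-3.6  2.3 15.8] gw 0.131 gf 47.8
```

View pics/w9.png

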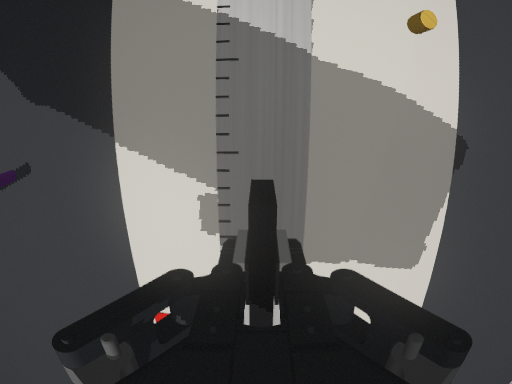

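The straightedge is gripped and parallel to the board's sides (edges at columns 217 and 312), with pin_a at (422,21). I'll slide it toward the pins.

Call:
{"fn": "apply_moves", "kwargs": {"rows": [{"x":0,"y":12,"z":-1,"ax":0,"ay":0,"az":-0.6,"gripper":1},{"x":0,"y":12,"z":0,"ax":0,"ay":0,"az":0,"gripper":1},{"x":0,"y":12,"z":0,"ax":0,"ay":0,"az":0,"gripper":1},{"x":0,"y":12,"z":0,"ax":0,"ay":0,"az":0,"gripper":1},{"x":0,"y":7,"z":0,"ax":0,"ay":0,"az":0,"gripper":1}]}}

```text
clock: 16.2
position: [0.5794, -0.2722, 0.0428]
ee_rot: [0.648, 0.762, -0.001, 0.001]
ft_force: [-14.9, -3.8, 22.3]
grip_width: 0.128
grasp_force: 48.0
```

```bash
cat >> h.py <<'E'
a_=np.radians(9.1); BX=np.array([np.cos(a_),np.sin(a_)]); BY=np.array([-BX[1],BX[0]]); BC=np.array([545.,-267.8])
def toB(p): d=np.array(p[:2])*1000-BC; return np.round([d@BX,d@BY],1)
def fromB(x,y): return BC+BX*x+BY*y
E
python3 - <<'E'
from h import *
go(*fromB(44,-9),40,99.1); print(toB(get_obs()['position']))
w=wsnap('w10.png')
h=cv2.cvtColor(w['color'],cv2.COLOR_RGB2HSV)
for q in blobs(hsvm(w,12,30,110,90),15)[:3]: print('brass',rect(w,q,.024),cv2.boundingRect(q))
cv2.imwrite('pics/w10b.png',cv2.resize(w['color'][0:200,150:500,::-1],None,fx=2,fy=2))
E
```

```text
t 16.2 az 0.1  x 0.7 y 10.7 z 2.8 tilt [ 0.    -0.003] ft [-14.9  -3.8  22.3] gw 0.128 gf 48.0
[33.3 -9.7]
brass [ 597.9 -142.1   16.7   10.6   39.8] (326, 0, 28, 23)
```

View pics/w10b.png

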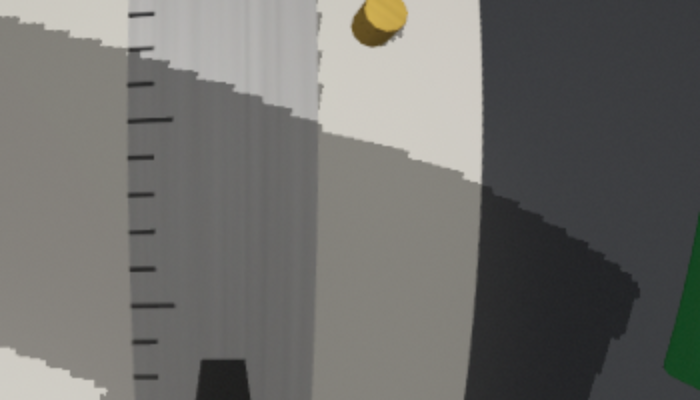

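Pin_a's foot (crop x≈352) is still about 9 mm from the plain edge (x≈318). I'll continue with less downforce.

Call:
{"fn": "apply_moves", "kwargs": {"rows": [{"x":0,"y":3,"z":-1,"ax":0,"ay":0,"az":0,"gripper":1},{"x":0,"y":3,"z":0,"ax":0,"ay":0,"az":0,"gripper":1},{"x":0,"y":3,"z":0,"ax":0,"ay":0,"az":0,"gripper":1},{"x":0,"y":1.5,"z":0,"ax":0,"ay":0,"az":0,"gripper":1},{"x":0,"y":0,"z":0,"ax":0,"ay":0,"az":0,"gripper":1}]}}

```text
clock: 16.67
position: [0.5891, -0.27, 0.0428]
ee_rot: [0.648, 0.762, -0.001, 0.001]
ft_force: [-7.1, -2.3, 7.6]
grip_width: 0.131
grasp_force: 46.0
```

Run:
```python
from h import *
go(*fromB(44,-9),40,99.1); print(toB(get_obs()['position']),np.round(get_obs()['torque'],2))
```

```text
t 16.7 az 0.2  x 0.1 y 0.8 z 2.8 tilt [-0.    -0.002] ft [-7.1 -2.3  7.6] gw 0.131 gf 46.0
[43.2 -9.1] [-0.22  1.41 -0.04]
```

Call:
{"fn": "apply_moves", "kwargs": {"rows": [{"x":0,"y":1.5,"z":0,"ax":0,"ay":0,"az":0,"gripper":1},{"x":0,"y":1.5,"z":0,"ax":0,"ay":0,"az":0,"gripper":1},{"x":0,"y":1,"z":0,"ax":0,"ay":0,"az":0,"gripper":1},{"x":0,"y":0,"z":0,"ax":0,"ay":0,"az":0,"gripper":1},{"x":0,"y":0,"z":0,"ax":0,"ay":0,"az":0,"gripper":1}]}}

```text
clock: 17.08
position: [0.59, -0.2697, 0.0429]
ee_rot: [0.648, 0.762, -0.003, -0.002]
ft_force: [-21.6, 1.7, 22.3]
grip_width: 0.129
grasp_force: 48.0
```

Run:
```python
from h import *
go(*fromB(44,-9),40,99.1); print(toB(get_obs()['position']),np.round(get_obs()['torque'],2))
w=wsnap('w11.png'); c=snap('scene')
a=cv2.resize(w['color'][0:140,250:450,::-1],None,fx=2.8,fy=2.8)
b=cv2.resize(c['color'][240:330,140:290,::-1],(560,336))
cv2.imwrite('pics/m11.png',cv2.resize(np.vstack([a,b]),None,fx=.8,fy=.8))
```

```text
t 17.1 az 0.1  x 0.0 y -0.2 z 2.9 tilt [-0.006 -0.002] ft [-21.6   1.7  22.3] gw 0.129 gf 48.0
[44.2 -9. ] [ 0.26  4.83 -0.18]
```

View pics/m11.png

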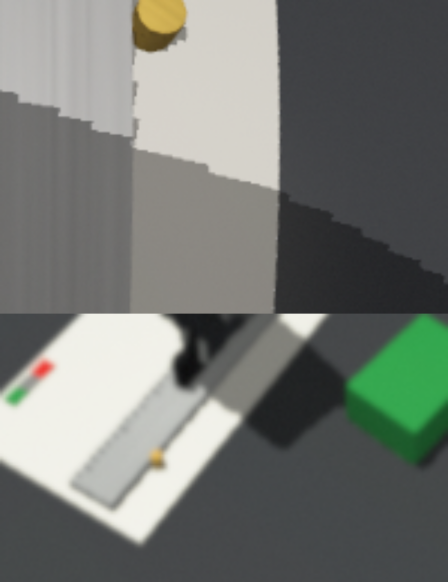

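Pin_a touches the edge in the wrist view at (140,30), and pin_b sits at the edge in the scene view at (157,457). The contact force jumped to 21 N. I'll ease off, release and rise.

Call:
{"fn": "apply_moves", "kwargs": {"rows": [{"x":0,"y":-1.5,"z":-1,"ax":0,"ay":0,"az":0,"gripper":1},{"x":0,"y":0,"z":0,"ax":0,"ay":0,"az":0,"gripper":0.5},{"x":0,"y":0,"z":0,"ax":0,"ay":0,"az":0,"gripper":0.5},{"x":0,"y":0,"z":0,"ax":0,"ay":0,"az":0,"gripper":0.5},{"x":0,"y":0,"z":-20,"ax":0,"ay":0,"az":0,"gripper":0.5}]}}

```text
clock: 17.6
position: [0.59, -0.2675, 0.0593]
ee_rot: [0.647, 0.762, -0.0, -0.002]
ft_force: [-0.9, 0.3, -1.3]
grip_width: 0.502
grasp_force: 0.0
```

Call:
{"fn": "apply_moves", "kwargs": {"rows": [{"x":0,"y":0,"z":-40,"ax":0,"ay":0,"az":0,"gripper":0.5},{"x":-20,"y":0,"z":-40,"ax":0,"ay":0,"az":0,"gripper":0.2},{"x":-40,"y":0,"z":-40,"ax":0,"ay":0,"az":0,"gripper":0},{"x":-40,"y":0,"z":-30,"ax":0,"ay":0,"az":0,"gripper":0},{"x":0,"y":0,"z":0,"ax":0,"ay":0,"az":0,"gripper":0}]}}

```text
clock: 18.02
position: [0.606, -0.3572, 0.2006]
ee_rot: [0.65, 0.76, -0.0, 0.006]
ft_force: [0.8, -2.2, -0.2]
grip_width: 0.997
grasp_force: 0.0
```

Run:
```python
from h import *
st(); w=wsnap('w12.png')
for q in blobs(hsvm(w,12,30,110,90),10)[:4]: print('brass',rect(w,q,.024),cv2.boundingRect(q))
cv2.imwrite('pics/w12b.png',cv2.resize(w['color'][:,:,::-1],None,fx=1.5,fy=1.5))
```

```text
18.0167 [ 0.606  -0.3572  0.2006] R [[-0.155, 0.988, 0.008], [0.988, 0.155, -0.008], [-0.009, 0.007, -1.0]] 0.9969759934771337 [ 0.8 -2.2 -0.2] 0.0
brass [ 930.8 -352.9  271.7   15.9   89.9] (456, 112, 56, 178)
brass [ 931.7 -668.8   75.9   13.6  -87.6] (403, 354, 19, 27)
brass [ 637.4 -376.1   10.3    9.9  -79.9] (282, 188, 10, 10)
```

View pics/w12b.png

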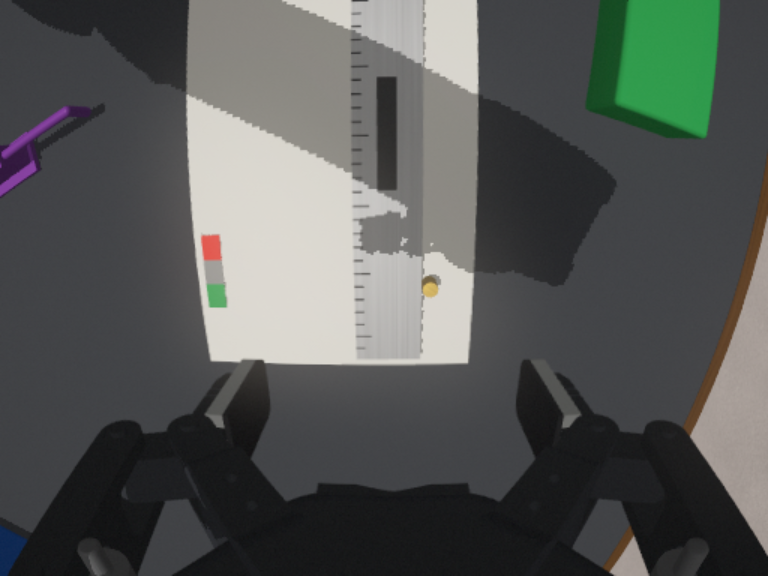

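Pin_b touches the plain edge at (430,289), so the straightedge is in place. That was the last picture I may view (one over the allowance of 14, in fact), so from here I work from numbers only. Next I'll measure the dishes.

```bash
cat >> h.py <<'E'
HUE={'amber':[(15,32)],'red':[(0,8),(170,179)],'green':[(40,80)],'blue':[(105,128)]}
def dishes(c,z,roi=None,amin=40,smin=90,near=None):
    out={}
    for n,rs in HUE.items():
        m=sum(hsvm(c,a,b,smin,50) for a,b in rs).astype(np.uint8); L=[]
        for q in blobs(cv2.morphologyEx(m,cv2.MORPH_CLOSE,np.ones((5,5))),amin,roi):
            P=np.array([pt(c,u,v,z)[:2] for u,v in q[:,0,:]],np.float32)*1000
            (x,y),r=cv2.minEnclosingCircle(P)
            if 20<r<48: L.append(np.round([x,y,r],1).tolist())
        out[n]=L
    return out
E
python3 - <<'E'
from h import *
c=snap('top'); print(dishes(c,.032,(160,120,240,225)))
s=snap('scene'); print(dishes(s,.032,None,60))
b=board(c); print(b, rib(c))
E
```

```text
{'amber': [[629.9, 264.9, 30.4], [563.5, 134.9, 32.6]], 'red': [[516.2, 269.2, 30.1], [590.7, 354.7, 23.8]], 'green': [[631.0, 196.4, 29.8]], 'blue': [[514.8, 202.7, 28.6]]}
{'amber': [[571.7, 122.6, 34.1], [640.9, 257.9, 42.6], [734.0, 5.5, 30.3]], 'red': [], 'green': [], 'blue': []}Traceback (most recent call last):
  File "<stdin>", line 4, in <module>
  File "h.py", line 54, in board
    q=blobs(cv2.morphologyEx(masks(c,'white'),cv2.MORPH_OPEN,np.ones((3,3))),2000,(285,130,430,240))[0]; return rect(c,q,.006)
      ~~~~~~~~~~~~~~~~~~~~~~~~~~~~~~~~~~~~~~~~~~~~~~~~~~~~~~~~~~~~~~~~~~~~~~~~~~~~~~~~~~~~~~~~~~~~~~^^^
IndexError: list index out of range
```

Run:
```python
from h import *
go(631,196.5,200,99.1)
```

```text
t 18.2 az 0.2  x 534.1 y 111.7 z -6.0 tilt [0.001 0.   ] ft [ 0.6 -0.4  0.1] gw 0.998 gf 0.0
```

Call:
{"fn": "apply_moves", "kwargs": {"rows": [{"x":38.1,"y":8,"z":0,"ax":0,"ay":0,"az":0,"gripper":0.1},{"x":38.1,"y":8,"z":0,"ax":0,"ay":0,"az":0,"gripper":0.1},{"x":38.1,"y":8,"z":0,"ax":0,"ay":0,"az":0,"gripper":0.1},{"x":38.1,"y":8,"z":0,"ax":0,"ay":0,"az":0,"gripper":0.1},{"x":38.1,"y":8,"z":0,"ax":0,"ay":0,"az":0,"gripper":0.1}]}}

```text
clock: 18.58
position: [0.6127, -0.1508, 0.1932]
ee_rot: [0.646, 0.763, -0.0, -0.001]
ft_force: [1.4, -0.6, -0.6]
grip_width: 0.903
grasp_force: 0.0
```

Call:
{"fn": "apply_moves", "kwargs": {"rows": [{"x":38.1,"y":8,"z":0,"ax":0,"ay":0,"az":0,"gripper":0.1},{"x":38.1,"y":8,"z":0,"ax":0,"ay":0,"az":0,"gripper":0.1},{"x":38.1,"y":8,"z":0,"ax":0,"ay":0,"az":0,"gripper":0.1},{"x":38.1,"y":8,"z":0,"ax":0,"ay":0,"az":0,"gripper":0.1},{"x":38.1,"y":8,"z":0,"ax":0,"ay":0,"az":0,"gripper":0.1}]}}

```text
clock: 19.0
position: [0.6207, 0.0435, 0.1933]
ee_rot: [0.646, 0.763, -0.0, -0.0]
ft_force: [0.8, -1.0, -0.0]
grip_width: 0.9
grasp_force: 0.0
```

Call:
{"fn": "apply_moves", "kwargs": {"rows": [{"x":38.1,"y":8,"z":0,"ax":0,"ay":0,"az":0,"gripper":0.1},{"x":38.1,"y":8,"z":0,"ax":0,"ay":0,"az":0,"gripper":0.1},{"x":38.1,"y":8,"z":0,"ax":0,"ay":0,"az":0,"gripper":0.1},{"x":38.1,"y":8,"z":0,"ax":0,"ay":0,"az":0,"gripper":0.1},{"x":0,"y":0,"z":0,"ax":0,"ay":0,"az":7,"gripper":0.1}]}}

```text
clock: 19.42
position: [0.6248, 0.2073, 0.1932]
ee_rot: [0.687, 0.726, 0.001, -0.003]
ft_force: [-0.8, 1.9, 0.4]
grip_width: 0.901
grasp_force: 0.0
```

Call:
{"fn": "apply_moves", "kwargs": {"rows": [{"x":0,"y":0,"z":0,"ax":0,"ay":0,"az":6,"gripper":0.1},{"x":0,"y":0,"z":0,"ax":0,"ay":0,"az":0,"gripper":0.1}]}}

```text
clock: 19.58
position: [0.6273, 0.198, 0.193]
ee_rot: [0.73, 0.684, -0.001, -0.001]
ft_force: [0.1, -0.1, 0.9]
grip_width: 0.902
grasp_force: 0.0
```

Run:
```python
from h import *
w=wsnap('w13.png'); print(dishes(w,.032,None,300)); c=snap('top','t13.png'); print(dishes(c,.032,(160,120,240,225)))
go(631,196.5,21,86.2)
```

```text
{'amber': [[631.0, 264.5, 29.6], [567.0, 138.6, 31.2]], 'red': [[517.0, 269.3, 30.0], [564.5, 358.1, 31.3]], 'green': [[632.4, 196.2, 29.4]], 'blue': [[562.0, 52.5, 46.5]]}
{'amber': [], 'red': [[516.2, 269.2, 30.1], [591.2, 354.5, 23.8]], 'green': [], 'blue': []}
t 19.7 az 0.4  x 0.4 y 3.0 z 172.4 tilt [-0.001 -0.001] ft [ 0.7 -1.2 -0.1] gw 0.900 gf 0.0
```

Call:
{"fn": "apply_moves", "kwargs": {"rows": [{"x":0.4,"y":4,"z":30,"ax":0,"ay":0,"az":0.4,"gripper":0.1},{"x":0,"y":0,"z":40,"ax":0,"ay":0,"az":0,"gripper":0.1},{"x":0,"y":0,"z":40,"ax":0,"ay":0,"az":0,"gripper":0.1},{"x":0,"y":0,"z":30,"ax":0,"ay":0,"az":0,"gripper":0.1},{"x":0,"y":0,"z":14,"ax":0,"ay":0,"az":0,"gripper":0.1}]}}

```text
clock: 20.1
position: [0.6303, 0.1944, 0.0352]
ee_rot: [0.731, 0.683, -0.003, -0.001]
ft_force: [-0.3, -1.0, 0.1]
grip_width: 0.898
grasp_force: 0.0
```

Call:
{"fn": "apply_moves", "kwargs": {"rows": [{"x":0,"y":0,"z":10,"ax":0,"ay":0,"az":0,"gripper":0.1},{"x":0,"y":0,"z":8,"ax":0,"ay":0,"az":0,"gripper":0.1},{"x":0,"y":0,"z":0,"ax":0,"ay":0,"az":0,"gripper":0.1},{"x":0,"y":0,"z":0,"ax":0,"ay":0,"az":0,"gripper":0.1}]}}

```text
clock: 20.43
position: [0.6336, 0.1962, 0.0235]
ee_rot: [0.732, 0.682, 0.001, 0.0]
ft_force: [-0.0, -0.7, 0.4]
grip_width: 0.903
grasp_force: 0.0
```

Run:
```python
from h import *
go(632,196.3,21,86.2)
```

```text
t 20.4 az -0.2  x -0.0 y -1.6 z 2.5 tilt [0.002 0.001] ft [-0.  -0.7  0.4] gw 0.903 gf 0.0
```

Call:
{"fn": "apply_moves", "kwargs": {"rows": [{"x":0,"y":0,"z":0,"ax":0,"ay":0,"az":0,"gripper":1},{"x":0,"y":0,"z":0,"ax":0,"ay":0,"az":0,"gripper":1},{"x":0,"y":0,"z":0,"ax":0,"ay":0,"az":0,"gripper":1},{"x":0,"y":0,"z":0,"ax":0,"ay":0,"az":0,"gripper":1},{"x":0,"y":0,"z":-20,"ax":0,"ay":0,"az":0,"gripper":1}], "newtons": 50}}

```text
clock: 20.85
position: [0.6314, 0.1952, 0.0402]
ee_rot: [0.732, 0.682, -0.002, -0.001]
ft_force: [-0.5, 0.2, -1.3]
grip_width: 0.685
grasp_force: 53.7
```

Call:
{"fn": "apply_moves", "kwargs": {"rows": [{"x":0,"y":0,"z":-40,"ax":0,"ay":0,"az":0,"gripper":1},{"x":0,"y":0,"z":-40,"ax":0,"ay":0,"az":0,"gripper":1},{"x":0,"y":0,"z":-40,"ax":0,"ay":0,"az":0,"gripper":1},{"x":0,"y":0,"z":-25,"ax":0,"ay":0,"az":0,"gripper":1},{"x":0,"y":0,"z":0,"ax":0,"ay":0,"az":0,"gripper":1}]}}

```text
clock: 21.27
position: [0.6353, 0.1974, 0.1952]
ee_rot: [0.732, 0.682, 0.005, 0.002]
ft_force: [0.5, 0.2, -1.6]
grip_width: 0.682
grasp_force: 53.8
```

Run:
```python
from h import *
o=get_obs(); M=R.from_quat(o['ee_rot']).as_matrix(); w=wsnap('w14.png')
d=dishes(w,o['position'][2]+.009,None,300,60); print(d)
for x in d['green']: print('rel tool',M.T@(np.r_[x[:2],0]-np.r_[o['position'][:2]*1000 if hasattr(o['position'],'shape') else np.array(o['position'][:2])*1000,0]))
s=np.array([44-60,-10-135]); p=fromB(*s); print('slot',p)
go(*p,200,86.2)
```

```text
{'amber': [[770.7, 284.7, 45.6], [701.6, 123.5, 22.9]], 'red': [], 'green': [[635.4, 200.9, 31.8]], 'blue': []}
rel tool [ 3.47591994 -0.16504947  0.01193822]
slot [ 552.13429884 -413.50553105]
t 21.3 az -0.3  x -614.4 y -41.6 z -8.3 tilt [0.007 0.002] ft [-0.3  0.2 -1.8] gw 0.677 gf 53.8
```

Call:
{"fn": "apply_moves", "kwargs": {"rows": [{"x":-41,"y":-2.8,"z":0,"ax":0,"ay":0,"az":0,"gripper":1},{"x":-41,"y":-2.8,"z":0,"ax":0,"ay":0,"az":0,"gripper":1},{"x":-41,"y":-2.8,"z":0,"ax":0,"ay":0,"az":0,"gripper":1},{"x":-41,"y":-2.8,"z":0,"ax":0,"ay":0,"az":0,"gripper":1},{"x":-41,"y":-2.8,"z":0,"ax":0,"ay":0,"az":0,"gripper":1}]}}

```text
clock: 21.73
position: [0.6032, -0.0096, 0.1863]
ee_rot: [0.732, 0.682, -0.0, -0.0]
ft_force: [0.4, 0.1, -1.1]
grip_width: 0.68
grasp_force: 53.9
```

Call:
{"fn": "apply_moves", "kwargs": {"rows": [{"x":-41,"y":-2.8,"z":0,"ax":0,"ay":0,"az":0,"gripper":1},{"x":-41,"y":-2.8,"z":0,"ax":0,"ay":0,"az":0,"gripper":1},{"x":-41,"y":-2.8,"z":0,"ax":0,"ay":0,"az":0,"gripper":1},{"x":-41,"y":-2.8,"z":0,"ax":0,"ay":0,"az":0,"gripper":1},{"x":-41,"y":-2.8,"z":0,"ax":0,"ay":0,"az":0,"gripper":1}]}}

```text
clock: 22.15
position: [0.5747, -0.2131, 0.1864]
ee_rot: [0.732, 0.682, -0.0, -0.0]
ft_force: [1.6, 1.6, -1.0]
grip_width: 0.678
grasp_force: 53.9
```

Call:
{"fn": "apply_moves", "kwargs": {"rows": [{"x":-41,"y":-2.8,"z":0,"ax":0,"ay":0,"az":0,"gripper":1},{"x":-41,"y":-2.8,"z":0,"ax":0,"ay":0,"az":0,"gripper":1},{"x":-41,"y":-2.8,"z":0,"ax":0,"ay":0,"az":0,"gripper":1},{"x":-41,"y":-2.8,"z":0,"ax":0,"ay":0,"az":0,"gripper":1},{"x":-41,"y":-2.8,"z":0,"ax":0,"ay":0,"az":0,"gripper":1}]}}

```text
clock: 22.57
position: [0.5463, -0.4164, 0.1863]
ee_rot: [0.732, 0.682, -0.0, -0.0]
ft_force: [0.1, 0.0, -1.0]
grip_width: 0.677
grasp_force: 53.9
```

Call:
{"fn": "apply_moves", "kwargs": {"rows": [{"x":0,"y":0,"z":0,"ax":0,"ay":0,"az":7,"gripper":1},{"x":0,"y":0,"z":0,"ax":0,"ay":0,"az":7,"gripper":1},{"x":0,"y":0,"z":0,"ax":0,"ay":0,"az":7,"gripper":1},{"x":0,"y":0,"z":0,"ax":0,"ay":0,"az":7,"gripper":1},{"x":0,"y":0,"z":0,"ax":0,"ay":0,"az":7,"gripper":1}]}}

```text
clock: 22.98
position: [0.5469, -0.4144, 0.1859]
ee_rot: [0.904, 0.427, -0.0, -0.001]
ft_force: [0.1, 0.6, -1.4]
grip_width: 0.685
grasp_force: 53.9
```

Call:
{"fn": "apply_moves", "kwargs": {"rows": [{"x":0,"y":0,"z":0,"ax":0,"ay":0,"az":7,"gripper":1},{"x":0,"y":0,"z":0,"ax":0,"ay":0,"az":7,"gripper":1},{"x":0,"y":0,"z":0,"ax":0,"ay":0,"az":7,"gripper":1},{"x":0,"y":0,"z":0,"ax":0,"ay":0,"az":7,"gripper":1},{"x":0,"y":0,"z":0,"ax":0,"ay":0,"az":7,"gripper":1}]}}

```text
clock: 23.4
position: [0.5469, -0.4143, 0.186]
ee_rot: [0.991, 0.136, -0.001, -0.0]
ft_force: [-0.0, 0.8, -0.5]
grip_width: 0.682
grasp_force: 53.9
```

Call:
{"fn": "apply_moves", "kwargs": {"rows": [{"x":0,"y":0,"z":0,"ax":0,"ay":0,"az":6.7,"gripper":1},{"x":0,"y":0,"z":0,"ax":0,"ay":0,"az":0,"gripper":1}]}}

```text
clock: 23.57
position: [0.547, -0.4143, 0.1861]
ee_rot: [0.997, 0.078, -0.001, -0.0]
ft_force: [0.6, 0.1, -1.2]
grip_width: 0.677
grasp_force: 53.9
```

```bash
cat >> h.py <<'E'
def sedge(w,verbose=True):
    """plain/graduated edge lines & pins from the wrist view: steel band along board y; columns in board frame at several board y"""
    g=cv2.cvtColor(w['color'],cv2.COLOR_RGB2HSV)
    return g
E
python3 - <<'E'
from h import *
o=get_obs(); M=R.from_quat(o['ee_rot']).as_matrix(); w=wsnap('w15.png')
go(*fromB(-16,-145),21,9.1)
d=dishes(w,o['position'][2]+.009,None,300,60); 
for n in d:
  for x in d[n]: print(n,x,toB(np.r_[x[:2]]/1000))
# sample intensity profile along board x at z=.016 across the straightedge, near-end in view
g=cv2.cvtColor(w['color'],cv2.COLOR_RGB2GRAY)
for by in (-160,-140,-100,-60,0,60,100):
  v=[]
  for bx in range(8,84,2):
    p=fromB(bx,by)/1000; q=proj(w,[p[0],p[1],.016]); u,r=q.round().astype(int)
    v.append(int(g[r,u]) if 0<=r<384 and 0<=u<512 else -1)
  print(by,v)
E
```

```text
t 23.6 az 0.3  x 5.1 y 0.0 z 165.3 tilt [-0.001  0.   ] ft [ 1.1  0.3 -0.7] gw 0.681 gf 53.9
green [550.2, -413.8, 32.0] [ -18. -145.]
-160 [141, 141, 142, 141, 140, 134, 111, 114, 112, 109, 109, 111, 111, 110, 109, 111, 109, 109, 112, 109, 109, 110, 112, 109, 112, 108, 111, 110, 109, 111, 114, 139, 139, 139, 139, 139, 139, 139]
-140 [141, 141, 141, 141, 140, 134, 111, 115, 112, 110, 109, 110, 111, 111, 108, 111, 110, 109, 110, 109, 111, 109, 112, 109, 111, 109, 111, 110, 110, 111, 115, 138, 139, 138, 139, 139, 139, 139]
-100 [140, 140, 139, 139, 138, 126, 109, 113, 108, 110, 110, 110, 111, 112, 111, 111, 111, 110, 110, 110, 111, 110, 111, 111, 113, 110, 111, 110, 112, 113, 130, 138, 138, 137, 139, 137, 138, 138]
-60 [138, 137, 137, 138, 138, 121, 110, 111, 109, 99, 96, 101, 109, 110, 112, 111, 109, 110, 111, 112, 111, 111, 110, 112, 114, 114, 111, 113, 113, 114, 130, 138, 137, 138, 137, 137, 137, 137]
0 [139, 139, 139, 138, 139, 138, 110, 110, 106, 113, 109, 109, 110, 173, 57, 57, 58, 57, 62, 64, 63, 111, 112, 109, 112, 147, 171, 176, 175, 174, 166, 212, 212, 212, 212, 212, 212, 212]
60 [210, 211, 211, 211, 211, 211, 168, 173, 156, 172, 170, 171, 172, 172, 169, 169, 170, 173, 170, 171, 171, 168, 170, 166, 169, 169, 170, 174, 171, 170, 171, 167, 210, 210, 210, 210, 210, 209]
100 [210, 210, 210, 209, 209, 209, 157, 127, 171, 168, 167, 169, 171, 170, 166, 169, 168, 171, 170, 169, 169, 164, 171, 164, 167, 163, 168, 169, 167, 169, 165, 208, 208, 208, 208, 208, 208, 208]
```

Edge profiles put the graduated edge at board x≈19 and the plain edge at ≈69, parallel along the length. I'm placing green.

Call:
{"fn": "apply_moves", "kwargs": {"rows": [{"x":3.6,"y":0,"z":35,"ax":0,"ay":0,"az":0.3,"gripper":1},{"x":0,"y":0,"z":40,"ax":0,"ay":0,"az":0,"gripper":1},{"x":0,"y":0,"z":40,"ax":0,"ay":0,"az":0,"gripper":1},{"x":0,"y":0,"z":25,"ax":0,"ay":0,"az":0,"gripper":1},{"x":0,"y":0,"z":12,"ax":0,"ay":0,"az":0,"gripper":1}]}}

```text
clock: 24.03
position: [0.5485, -0.4124, 0.03]
ee_rot: [0.997, 0.08, -0.003, -0.002]
ft_force: [-0.8, 0.3, -2.2]
grip_width: 0.683
grasp_force: 53.9
```

Call:
{"fn": "apply_moves", "kwargs": {"rows": [{"x":0,"y":0,"z":6,"ax":0,"ay":0,"az":0,"gripper":1},{"x":0,"y":0,"z":3,"ax":0,"ay":0,"az":0,"gripper":1},{"x":0,"y":0,"z":0,"ax":0,"ay":0,"az":0,"gripper":1}]}}

```text
clock: 24.28
position: [0.5516, -0.4145, 0.0273]
ee_rot: [0.997, 0.078, 0.001, 0.001]
ft_force: [0.1, 0.3, -0.3]
grip_width: 0.681
grasp_force: 53.9
```

Run:
```python
from h import *
go(*fromB(-17.5,-145),21,9.1)
```

```text
t 24.3 az -0.1  x -0.8 y -0.9 z 6.3 tilt [ 0.001 -0.001] ft [ 0.1  0.3 -0.3] gw 0.681 gf 53.9
```

Call:
{"fn": "apply_moves", "kwargs": {"rows": [{"x":0,"y":0,"z":2.5,"ax":0,"ay":0,"az":0,"gripper":1},{"x":0,"y":0,"z":2,"ax":0,"ay":0,"az":0,"gripper":1},{"x":0,"y":0,"z":0,"ax":0,"ay":0,"az":0,"gripper":1},{"x":0,"y":0,"z":0,"ax":0,"ay":0,"az":0,"gripper":1}]}}

```text
clock: 24.62
position: [0.5513, -0.4143, 0.0224]
ee_rot: [0.997, 0.078, 0.001, 0.0]
ft_force: [0.4, -0.2, 1.2]
grip_width: 0.679
grasp_force: 54.1
```

Run:
```python
from h import *
go(*fromB(-17.5,-145),21,9.1)
```

```text
t 24.6 az -0.1  x -0.6 y -0.7 z 1.4 tilt [ 0.001 -0.001] ft [ 0.4 -0.2  1.2] gw 0.679 gf 54.1
```

Call:
{"fn": "apply_moves", "kwargs": {"rows": [{"x":0,"y":0,"z":0,"ax":0,"ay":0,"az":0,"gripper":0.2},{"x":0,"y":0,"z":0,"ax":0,"ay":0,"az":0,"gripper":0.2},{"x":0,"y":0,"z":0,"ax":0,"ay":0,"az":0,"gripper":0.2},{"x":0,"y":0,"z":-20,"ax":0,"ay":0,"az":0,"gripper":0.2},{"x":0,"y":0,"z":-40,"ax":0,"ay":0,"az":0,"gripper":0.2}]}}

```text
clock: 25.03
position: [0.5481, -0.4122, 0.0769]
ee_rot: [0.997, 0.078, -0.004, -0.003]
ft_force: [0.2, -0.8, -0.4]
grip_width: 0.797
grasp_force: 0.0
```

Call:
{"fn": "apply_moves", "kwargs": {"rows": [{"x":0,"y":0,"z":-40,"ax":0,"ay":0,"az":0,"gripper":0.1},{"x":0,"y":0,"z":-40,"ax":0,"ay":0,"az":0,"gripper":0.1},{"x":0,"y":0,"z":-35,"ax":0,"ay":0,"az":0,"gripper":0.1},{"x":0,"y":0,"z":0,"ax":0,"ay":0,"az":0,"gripper":0.1}]}}

```text
clock: 25.37
position: [0.5537, -0.4157, 0.2059]
ee_rot: [0.997, 0.078, 0.005, 0.004]
ft_force: [0.8, -0.4, 1.4]
grip_width: 0.899
grasp_force: 0.0
```

```bash
cat >> h.py <<'E'
def onboard(c,roi=None,amin=300):
    d=dishes(c,.030,roi,amin,60)
    for n in d:
        for x in d[n]: 
            b=toB(np.r_[x[:2]]/1000)
            if abs(b[0]+16)<60 and abs(b[1])<200: print(n,'board',b,'r',x[2],'sx',round(b[0]-44,1),'sy',round(b[1]+10,1))
E
python3 - <<'E'
from h import *
w=wsnap('w16.png'); onboard(w); c=snap('top'); print(dishes(c,.032,(160,120,240,225)))
go(631,264.7,200,9.1)
E
```

```text
green board [ -16.8 -145.6] r 29.8 sx -60.8 sy -135.6
{'amber': [[629.9, 264.9, 30.4], [563.5, 134.9, 32.6]], 'red': [[516.2, 269.2, 30.1], [591.2, 354.5, 23.8]], 'green': [], 'blue': [[514.8, 202.7, 28.6]]}
t 25.5 az -0.2  x 185.8 y -658.1 z -1.4 tilt [ 0.003 -0.002] ft [ 0.2  0.4 -1.1] gw 0.899 gf 0.0
```

Call:
{"fn": "apply_moves", "kwargs": {"rows": [{"x":10.9,"y":-38.7,"z":0,"ax":0,"ay":0,"az":0,"gripper":0.1},{"x":10.9,"y":-38.7,"z":0,"ax":0,"ay":0,"az":0,"gripper":0.1},{"x":10.9,"y":-38.7,"z":0,"ax":0,"ay":0,"az":0,"gripper":0.1},{"x":10.9,"y":-38.7,"z":0,"ax":0,"ay":0,"az":0,"gripper":0.1},{"x":10.9,"y":-38.7,"z":0,"ax":0,"ay":0,"az":0,"gripper":0.1}]}}

```text
clock: 25.88
position: [0.5737, -0.2123, 0.1947]
ee_rot: [0.997, 0.078, -0.001, -0.0]
ft_force: [0.1, 0.5, 0.3]
grip_width: 0.899
grasp_force: 0.0
```

Call:
{"fn": "apply_moves", "kwargs": {"rows": [{"x":10.9,"y":-38.7,"z":0,"ax":0,"ay":0,"az":0,"gripper":0.1},{"x":10.9,"y":-38.7,"z":0,"ax":0,"ay":0,"az":0,"gripper":0.1},{"x":10.9,"y":-38.7,"z":0,"ax":0,"ay":0,"az":0,"gripper":0.1},{"x":10.9,"y":-38.7,"z":0,"ax":0,"ay":0,"az":0,"gripper":0.1},{"x":10.9,"y":-38.7,"z":0,"ax":0,"ay":0,"az":0,"gripper":0.1}]}}

```text
clock: 26.3
position: [0.5975, -0.0129, 0.1949]
ee_rot: [0.997, 0.078, -0.001, -0.0]
ft_force: [0.7, -1.3, 0.3]
grip_width: 0.901
grasp_force: 0.0
```

Call:
{"fn": "apply_moves", "kwargs": {"rows": [{"x":10.9,"y":-38.7,"z":0,"ax":0,"ay":0,"az":0,"gripper":0.1},{"x":10.9,"y":-38.7,"z":0,"ax":0,"ay":0,"az":0,"gripper":0.1},{"x":10.9,"y":-38.7,"z":0,"ax":0,"ay":0,"az":0,"gripper":0.1},{"x":10.9,"y":-38.7,"z":0,"ax":0,"ay":0,"az":0,"gripper":0.1},{"x":10.9,"y":-38.7,"z":0,"ax":0,"ay":0,"az":0,"gripper":0.1}]}}

```text
clock: 26.72
position: [0.6214, 0.1864, 0.1947]
ee_rot: [0.997, 0.078, -0.001, 0.0]
ft_force: [1.0, 0.1, 0.5]
grip_width: 0.903
grasp_force: 0.0
```

Call:
{"fn": "apply_moves", "kwargs": {"rows": [{"x":10.9,"y":-38.7,"z":0,"ax":0,"ay":0,"az":0,"gripper":0.1},{"x":10.9,"y":-38.7,"z":0,"ax":0,"ay":0,"az":0,"gripper":0.1},{"x":0,"y":0,"z":0,"ax":0,"ay":0,"az":-7,"gripper":0.1},{"x":0,"y":0,"z":0,"ax":0,"ay":0,"az":-7,"gripper":0.1},{"x":0,"y":0,"z":0,"ax":0,"ay":0,"az":-7,"gripper":0.1}]}}

```text
clock: 27.13
position: [0.6306, 0.2657, 0.1941]
ee_rot: [0.965, 0.262, -0.002, 0.0]
ft_force: [-0.1, -1.2, 0.6]
grip_width: 0.901
grasp_force: 0.0
```

Call:
{"fn": "apply_moves", "kwargs": {"rows": [{"x":0,"y":0,"z":0,"ax":0,"ay":0,"az":-7,"gripper":0.1},{"x":0,"y":0,"z":0,"ax":0,"ay":0,"az":-7,"gripper":0.1},{"x":0,"y":0,"z":0,"ax":0,"ay":0,"az":-7,"gripper":0.1},{"x":0,"y":0,"z":0,"ax":0,"ay":0,"az":-7,"gripper":0.1},{"x":0,"y":0,"z":0,"ax":0,"ay":0,"az":-7,"gripper":0.1}]}}

```text
clock: 27.55
position: [0.631, 0.2644, 0.1945]
ee_rot: [0.842, 0.54, -0.001, -0.0]
ft_force: [0.6, 0.5, 0.7]
grip_width: 0.902
grasp_force: 0.0
```

Call:
{"fn": "apply_moves", "kwargs": {"rows": [{"x":0,"y":0,"z":0,"ax":0,"ay":0,"az":-7,"gripper":0.1},{"x":0,"y":0,"z":0,"ax":0,"ay":0,"az":-7,"gripper":0.1},{"x":0,"y":0,"z":0,"ax":0,"ay":0,"az":-7,"gripper":0.1},{"x":0,"y":0,"z":0,"ax":0,"ay":0,"az":0,"gripper":0.1}]}}

```text
clock: 27.88
position: [0.631, 0.2643, 0.1945]
ee_rot: [0.73, 0.684, -0.001, -0.001]
ft_force: [0.3, -0.7, -0.4]
grip_width: 0.901
grasp_force: 0.0
```

Run:
```python
from h import *
w=wsnap(); print(dishes(w,.032,None,300)); go(631,264.7,22,86.2)
```

```text
{'amber': [[630.8, 265.6, 30.1], [567.3, 141.5, 31.2]], 'red': [[517.6, 270.9, 31.2], [563.1, 345.4, 34.3]], 'green': [], 'blue': [[556.1, 84.9, 46.8]]}
t 27.9 az -0.4  x 0.3 y -0.2 z 172.8 tilt [-0.003 -0.001] ft [ 0.5  0.2 -0.2] gw 0.899 gf 0.0
```

Call:
{"fn": "apply_moves", "kwargs": {"rows": [{"x":0,"y":0,"z":30,"ax":0,"ay":0,"az":0,"gripper":0.1},{"x":0,"y":0,"z":40,"ax":0,"ay":0,"az":0,"gripper":0.1},{"x":0,"y":0,"z":40,"ax":0,"ay":0,"az":0,"gripper":0.1},{"x":0,"y":0,"z":30,"ax":0,"ay":0,"az":0,"gripper":0.1},{"x":0,"y":0,"z":14,"ax":0,"ay":0,"az":0,"gripper":0.1}]}}

```text
clock: 28.35
position: [0.6291, 0.2632, 0.0369]
ee_rot: [0.733, 0.68, -0.003, -0.001]
ft_force: [0.2, -0.7, -0.9]
grip_width: 0.898
grasp_force: 0.0
```

Call:
{"fn": "apply_moves", "kwargs": {"rows": [{"x":0,"y":0,"z":10,"ax":0,"ay":0,"az":0,"gripper":0.1},{"x":0,"y":0,"z":7,"ax":0,"ay":0,"az":0,"gripper":0.1},{"x":0,"y":0,"z":0,"ax":0,"ay":0,"az":0,"gripper":0.1},{"x":0,"y":0,"z":0,"ax":0,"ay":0,"az":0,"gripper":0.1}]}}

```text
clock: 28.68
position: [0.6325, 0.2652, 0.0271]
ee_rot: [0.732, 0.681, 0.001, 0.0]
ft_force: [-0.8, -0.4, 0.5]
grip_width: 0.897
grasp_force: 0.0
```

Call:
{"fn": "apply_moves", "kwargs": {"rows": [{"x":0,"y":0,"z":0,"ax":0,"ay":0,"az":0,"gripper":1},{"x":0,"y":0,"z":0,"ax":0,"ay":0,"az":0,"gripper":1},{"x":0,"y":0,"z":0,"ax":0,"ay":0,"az":0,"gripper":1},{"x":0,"y":0,"z":0,"ax":0,"ay":0,"az":0,"gripper":1},{"x":0,"y":0,"z":-20,"ax":0,"ay":0,"az":0,"gripper":1}]}}

```text
clock: 29.1
position: [0.6305, 0.2638, 0.0436]
ee_rot: [0.732, 0.682, -0.002, -0.0]
ft_force: [-0.4, -1.2, -2.0]
grip_width: 0.678
grasp_force: 53.6
```

Call:
{"fn": "apply_moves", "kwargs": {"rows": [{"x":0,"y":0,"z":-40,"ax":0,"ay":0,"az":0,"gripper":1},{"x":0,"y":0,"z":-40,"ax":0,"ay":0,"az":0,"gripper":1},{"x":0,"y":0,"z":-40,"ax":0,"ay":0,"az":0,"gripper":1},{"x":0,"y":0,"z":-30,"ax":0,"ay":0,"az":0,"gripper":1},{"x":0,"y":0,"z":0,"ax":0,"ay":0,"az":0,"gripper":1}]}}

```text
clock: 29.52
position: [0.6341, 0.2666, 0.2046]
ee_rot: [0.732, 0.681, 0.006, 0.002]
ft_force: [0.3, 1.0, -0.9]
grip_width: 0.681
grasp_force: 53.8
```

```bash
cat >> h.py <<'E'
def held(n,extra=.0085):
    o=get_obs(); M=R.from_quat(o['ee_rot']).as_matrix(); w=wsnap(); p=np.array(o['position'])
    for x in dishes(w,p[2]+extra,None,300,60)[n]:
        r=M.T@np.r_[np.array(x[:2])-p[:2]*1000,0]; print(n,'held rel tool',r[:2].round(1),'r',x[2])
E
python3 - <<'E'
from h import *
held('amber'); go(*fromB(-17.5,-55),200,86.2)
E
```

```text
amber held rel tool [ 3.6 -5. ] r 33.5
amber held rel tool [ 97.8 127.5] r 44.2
t 29.6 az -0.3  x -595.9 y -57.5 z 0.9 tilt [0.007 0.003] ft [-0.2  0.5 -1.1] gw 0.673 gf 53.8
```

Call:
{"fn": "apply_moves", "kwargs": {"rows": [{"x":-39.7,"y":-3.8,"z":0,"ax":0,"ay":0,"az":0,"gripper":1},{"x":-39.7,"y":-3.8,"z":0,"ax":0,"ay":0,"az":0,"gripper":1},{"x":-39.7,"y":-3.8,"z":0,"ax":0,"ay":0,"az":0,"gripper":1},{"x":-39.7,"y":-3.8,"z":0,"ax":0,"ay":0,"az":0,"gripper":1},{"x":-39.7,"y":-3.8,"z":0,"ax":0,"ay":0,"az":0,"gripper":1}]}}

```text
clock: 29.98
position: [0.5977, 0.066, 0.1948]
ee_rot: [0.732, 0.682, -0.0, -0.0]
ft_force: [0.9, -0.3, -0.2]
grip_width: 0.676
grasp_force: 53.9
```

Call:
{"fn": "apply_moves", "kwargs": {"rows": [{"x":-39.7,"y":-3.8,"z":0,"ax":0,"ay":0,"az":0,"gripper":1},{"x":-39.7,"y":-3.8,"z":0,"ax":0,"ay":0,"az":0,"gripper":1},{"x":-39.7,"y":-3.8,"z":0,"ax":0,"ay":0,"az":0,"gripper":1},{"x":-39.7,"y":-3.8,"z":0,"ax":0,"ay":0,"az":0,"gripper":1},{"x":-39.7,"y":-3.8,"z":0,"ax":0,"ay":0,"az":0,"gripper":1}]}}

```text
clock: 30.4
position: [0.5646, -0.1306, 0.1951]
ee_rot: [0.732, 0.682, -0.0, -0.0]
ft_force: [0.4, 0.2, 0.1]
grip_width: 0.681
grasp_force: 53.9
```

Call:
{"fn": "apply_moves", "kwargs": {"rows": [{"x":-39.7,"y":-3.8,"z":0,"ax":0,"ay":0,"az":0,"gripper":1},{"x":-39.7,"y":-3.8,"z":0,"ax":0,"ay":0,"az":0,"gripper":1},{"x":-39.7,"y":-3.8,"z":0,"ax":0,"ay":0,"az":0,"gripper":1},{"x":-39.7,"y":-3.8,"z":0,"ax":0,"ay":0,"az":0,"gripper":1},{"x":-39.7,"y":-3.8,"z":0,"ax":0,"ay":0,"az":0,"gripper":1}]}}

```text
clock: 30.82
position: [0.5316, -0.3271, 0.1951]
ee_rot: [0.732, 0.681, -0.0, -0.0]
ft_force: [0.1, -0.2, 0.2]
grip_width: 0.677
grasp_force: 53.9
```

Call:
{"fn": "apply_moves", "kwargs": {"rows": [{"x":0,"y":0,"z":0,"ax":0,"ay":0,"az":7,"gripper":1},{"x":0,"y":0,"z":0,"ax":0,"ay":0,"az":7,"gripper":1},{"x":0,"y":0,"z":0,"ax":0,"ay":0,"az":7,"gripper":1},{"x":0,"y":0,"z":0,"ax":0,"ay":0,"az":7,"gripper":1},{"x":0,"y":0,"z":0,"ax":0,"ay":0,"az":7,"gripper":1}]}}

```text
clock: 31.23
position: [0.5322, -0.3252, 0.1948]
ee_rot: [0.904, 0.427, -0.0, -0.0]
ft_force: [0.2, -0.2, -0.9]
grip_width: 0.68
grasp_force: 53.9
```

Call:
{"fn": "apply_moves", "kwargs": {"rows": [{"x":0,"y":0,"z":0,"ax":0,"ay":0,"az":7,"gripper":1},{"x":0,"y":0,"z":0,"ax":0,"ay":0,"az":7,"gripper":1},{"x":0,"y":0,"z":0,"ax":0,"ay":0,"az":7,"gripper":1},{"x":0,"y":0,"z":0,"ax":0,"ay":0,"az":7,"gripper":1},{"x":0,"y":0,"z":0,"ax":0,"ay":0,"az":7,"gripper":1}]}}

```text
clock: 31.65
position: [0.5323, -0.3251, 0.1948]
ee_rot: [0.991, 0.136, -0.0, -0.0]
ft_force: [0.5, 0.5, -0.3]
grip_width: 0.677
grasp_force: 53.9
```

Call:
{"fn": "apply_moves", "kwargs": {"rows": [{"x":0,"y":0,"z":0,"ax":0,"ay":0,"az":6.7,"gripper":1},{"x":0,"y":0,"z":0,"ax":0,"ay":0,"az":0,"gripper":1}]}}

```text
clock: 31.82
position: [0.5323, -0.3251, 0.1949]
ee_rot: [0.997, 0.078, -0.0, -0.0]
ft_force: [0.3, -0.7, 0.1]
grip_width: 0.679
grasp_force: 53.9
```

Run:
```python
from h import *
held('amber',.0055); go(*fromB(-17.5,-55),24.5,9.1); onboard(wsnap())
```

```text
amber held rel tool [ 3.  -0.3] r 32.1
t 31.9 az 0.2  x 4.0 y 0.4 z 170.5 tilt [-0.001  0.   ] ft [-0.  -1.3 -0.8] gw 0.679 gf 53.9
green board [ -15.6 -144.1] r 31.5 sx -59.6 sy -134.1
```

Call:
{"fn": "apply_moves", "kwargs": {"rows": [{"x":4,"y":0,"z":35,"ax":0,"ay":0,"az":0.2,"gripper":1},{"x":0,"y":0,"z":40,"ax":0,"ay":0,"az":0,"gripper":1},{"x":0,"y":0,"z":40,"ax":0,"ay":0,"az":0,"gripper":1},{"x":0,"y":0,"z":30,"ax":0,"ay":0,"az":0,"gripper":1},{"x":0,"y":0,"z":13,"ax":0,"ay":0,"az":0,"gripper":1}]}}

```text
clock: 32.33
position: [0.534, -0.3233, 0.0327]
ee_rot: [0.997, 0.081, -0.003, -0.002]
ft_force: [-1.8, 1.5, -0.3]
grip_width: 0.677
grasp_force: 53.9
```

Call:
{"fn": "apply_moves", "kwargs": {"rows": [{"x":0,"y":0,"z":7,"ax":0,"ay":0,"az":0,"gripper":1},{"x":0,"y":0,"z":3,"ax":0,"ay":0,"az":0,"gripper":1},{"x":0,"y":0,"z":1.5,"ax":0,"ay":0,"az":0,"gripper":1},{"x":0,"y":0,"z":0,"ax":0,"ay":0,"az":0,"gripper":1}]}}

```text
clock: 32.67
position: [0.5377, -0.3253, 0.0278]
ee_rot: [0.997, 0.079, 0.001, 0.001]
ft_force: [0.2, 0.2, -1.1]
grip_width: 0.675
grasp_force: 53.9
```

Run:
```python
from h import *
go(*fromB(-17.5,-55),24.5,9.1)
```

```text
t 32.7 az -0.0  x -1.2 y -0.6 z 3.3 tilt [ 0.002 -0.001] ft [ 0.2  0.2 -1.1] gw 0.675 gf 53.9
```

Call:
{"fn": "apply_moves", "kwargs": {"rows": [{"x":-0.5,"y":0,"z":2,"ax":0,"ay":0,"az":0,"gripper":1},{"x":0,"y":0,"z":1.5,"ax":0,"ay":0,"az":0,"gripper":1},{"x":0,"y":0,"z":0,"ax":0,"ay":0,"az":0,"gripper":1},{"x":0,"y":0,"z":0,"ax":0,"ay":0,"az":0,"gripper":1}]}}

```text
clock: 33.0
position: [0.5374, -0.3254, 0.0258]
ee_rot: [0.997, 0.079, 0.001, 0.001]
ft_force: [-5.6, 3.0, 16.3]
grip_width: 0.678
grasp_force: 55.7
```

Call:
{"fn": "apply_moves", "kwargs": {"rows": [{"x":0,"y":0,"z":0,"ax":0,"ay":0,"az":0,"gripper":0.2},{"x":0,"y":0,"z":0,"ax":0,"ay":0,"az":0,"gripper":0.2},{"x":0,"y":0,"z":0,"ax":0,"ay":0,"az":0,"gripper":0.2},{"x":0,"y":0,"z":-20,"ax":0,"ay":0,"az":0,"gripper":0.2},{"x":0,"y":0,"z":-40,"ax":0,"ay":0,"az":0,"gripper":0.2}]}}

```text
clock: 33.42
position: [0.5332, -0.3233, 0.0785]
ee_rot: [0.997, 0.079, -0.003, -0.002]
ft_force: [0.6, -0.8, -0.2]
grip_width: 0.805
grasp_force: 0.0
```

Call:
{"fn": "apply_moves", "kwargs": {"rows": [{"x":0,"y":0,"z":-40,"ax":0,"ay":0,"az":0,"gripper":0.1},{"x":0,"y":0,"z":-40,"ax":0,"ay":0,"az":0,"gripper":0.1},{"x":0,"y":0,"z":-35,"ax":0,"ay":0,"az":0,"gripper":0.1},{"x":0,"y":0,"z":0,"ax":0,"ay":0,"az":0,"gripper":0.1}]}}

```text
clock: 33.75
position: [0.5392, -0.3261, 0.2061]
ee_rot: [0.997, 0.079, 0.005, 0.003]
ft_force: [0.7, -0.2, 0.8]
grip_width: 0.9
grasp_force: 0.0
```

Run:
```python
from h import *
w=wsnap('w17.png'); onboard(w); c=snap('top'); print(dishes(c,.032,(160,120,240,225)))
go(515.2,202.7,200,9.1)
```

```text
amber board [-16.3 -55.9] r 30.5 sx -60.3 sy -45.9
green board [ -15.6 -144.6] r 31.3 sx -59.6 sy -134.6
{'amber': [[563.5, 134.9, 32.6]], 'red': [[516.2, 269.2, 30.1], [590.7, 354.7, 23.8]], 'green': [], 'blue': [[514.8, 202.7, 28.6]]}
t 33.9 az -0.1  x 62.1 y -524.6 z -0.7 tilt [ 0.003 -0.002] ft [-0.   0.6 -0.8] gw 0.900 gf 0.0
```

Call:
{"fn": "apply_moves", "kwargs": {"rows": [{"x":4.8,"y":-40.3,"z":0,"ax":0,"ay":0,"az":0,"gripper":0.1},{"x":4.8,"y":-40.3,"z":0,"ax":0,"ay":0,"az":0,"gripper":0.1},{"x":4.8,"y":-40.3,"z":0,"ax":0,"ay":0,"az":0,"gripper":0.1},{"x":4.8,"y":-40.3,"z":0,"ax":0,"ay":0,"az":0,"gripper":0.1},{"x":4.8,"y":-40.3,"z":0,"ax":0,"ay":0,"az":0,"gripper":0.1}]}}

```text
clock: 34.27
position: [0.5269, -0.1201, 0.1959]
ee_rot: [0.997, 0.079, -0.001, -0.0]
ft_force: [1.4, 0.2, 1.6]
grip_width: 0.903
grasp_force: 0.0
```

Call:
{"fn": "apply_moves", "kwargs": {"rows": [{"x":4.8,"y":-40.3,"z":0,"ax":0,"ay":0,"az":0,"gripper":0.1},{"x":4.8,"y":-40.3,"z":0,"ax":0,"ay":0,"az":0,"gripper":0.1},{"x":4.8,"y":-40.3,"z":0,"ax":0,"ay":0,"az":0,"gripper":0.1},{"x":4.8,"y":-40.3,"z":0,"ax":0,"ay":0,"az":0,"gripper":0.1},{"x":4.8,"y":-40.3,"z":0,"ax":0,"ay":0,"az":0,"gripper":0.1}]}}

```text
clock: 34.68
position: [0.519, 0.0824, 0.1961]
ee_rot: [0.997, 0.079, -0.001, 0.0]
ft_force: [2.4, 0.5, -0.1]
grip_width: 0.899
grasp_force: 0.0
```

Call:
{"fn": "apply_moves", "kwargs": {"rows": [{"x":4.8,"y":-40.3,"z":0,"ax":0,"ay":0,"az":0,"gripper":0.1},{"x":4.8,"y":-40.3,"z":0,"ax":0,"ay":0,"az":0,"gripper":0.1},{"x":4.8,"y":-40.3,"z":0,"ax":0,"ay":0,"az":0,"gripper":0.1},{"x":0,"y":0,"z":0,"ax":0,"ay":0,"az":-7,"gripper":0.1},{"x":0,"y":0,"z":0,"ax":0,"ay":0,"az":-7,"gripper":0.1}]}}

```text
clock: 35.1
position: [0.5136, 0.2058, 0.1959]
ee_rot: [0.979, 0.205, -0.001, -0.001]
ft_force: [0.3, -1.0, -0.1]
grip_width: 0.899
grasp_force: 0.0
```

Call:
{"fn": "apply_moves", "kwargs": {"rows": [{"x":0,"y":0,"z":0,"ax":0,"ay":0,"az":-7,"gripper":0.1},{"x":0,"y":0,"z":0,"ax":0,"ay":0,"az":-7,"gripper":0.1},{"x":0,"y":0,"z":0,"ax":0,"ay":0,"az":-7,"gripper":0.1},{"x":0,"y":0,"z":0,"ax":0,"ay":0,"az":-7,"gripper":0.1},{"x":0,"y":0,"z":0,"ax":0,"ay":0,"az":-7,"gripper":0.1}]}}

```text
clock: 35.52
position: [0.5147, 0.2022, 0.1959]
ee_rot: [0.873, 0.488, -0.001, -0.0]
ft_force: [0.7, -0.0, -0.8]
grip_width: 0.901
grasp_force: 0.0
```

Call:
{"fn": "apply_moves", "kwargs": {"rows": [{"x":0,"y":0,"z":0,"ax":0,"ay":0,"az":-7,"gripper":0.1},{"x":0,"y":0,"z":0,"ax":0,"ay":0,"az":-7,"gripper":0.1},{"x":0,"y":0,"z":0,"ax":0,"ay":0,"az":-7,"gripper":0.1},{"x":0,"y":0,"z":0,"ax":0,"ay":0,"az":-7,"gripper":0.1},{"x":0,"y":0,"z":0,"ax":0,"ay":0,"az":0,"gripper":0.1}]}}

```text
clock: 35.93
position: [0.5148, 0.2021, 0.196]
ee_rot: [0.729, 0.684, -0.001, -0.001]
ft_force: [0.5, -0.2, -0.1]
grip_width: 0.901
grasp_force: 0.0
```

Run:
```python
from h import *
w=wsnap(); print(dishes(w,.032,None,300)); go(515.5,203,20,86.2)
```

```text
{'amber': [[562.7, 139.6, 31.4], [528.1, 13.2, 36.9]], 'red': [[515.9, 269.3, 29.5], [592.9, 355.0, 29.9]], 'green': [], 'blue': [[516.2, 199.3, 27.9]]}
t 36.0 az -0.3  x 0.9 y 0.6 z 176.2 tilt [-0.002 -0.   ] ft [ 0.6  0.9 -0.1] gw 0.898 gf 0.0
```

Call:
{"fn": "apply_moves", "kwargs": {"rows": [{"x":-0.5,"y":0.5,"z":32,"ax":0,"ay":0,"az":0,"gripper":0.1},{"x":0,"y":0,"z":40,"ax":0,"ay":0,"az":0,"gripper":0.1},{"x":0,"y":0,"z":40,"ax":0,"ay":0,"az":0,"gripper":0.1},{"x":0,"y":0,"z":30,"ax":0,"ay":0,"az":0,"gripper":0.1},{"x":0,"y":0,"z":15,"ax":0,"ay":0,"az":0,"gripper":0.1}]}}

```text
clock: 36.4
position: [0.5132, 0.2007, 0.0358]
ee_rot: [0.733, 0.681, -0.003, -0.001]
ft_force: [0.3, 0.3, 0.6]
grip_width: 0.9
grasp_force: 0.0
```

Call:
{"fn": "apply_moves", "kwargs": {"rows": [{"x":0,"y":0,"z":10,"ax":0,"ay":0,"az":0,"gripper":0.1},{"x":0,"y":0,"z":7,"ax":0,"ay":0,"az":0,"gripper":0.1},{"x":0,"y":0,"z":0,"ax":0,"ay":0,"az":0,"gripper":0.1},{"x":0,"y":0,"z":0,"ax":0,"ay":0,"az":0,"gripper":0.1}]}}

```text
clock: 36.73
position: [0.5163, 0.2022, 0.0242]
ee_rot: [0.732, 0.682, 0.0, 0.0]
ft_force: [0.1, 0.4, 0.2]
grip_width: 0.899
grasp_force: 0.0
```

Call:
{"fn": "apply_moves", "kwargs": {"rows": [{"x":0,"y":0,"z":0,"ax":0,"ay":0,"az":0,"gripper":1},{"x":0,"y":0,"z":0,"ax":0,"ay":0,"az":0,"gripper":1},{"x":0,"y":0,"z":0,"ax":0,"ay":0,"az":0,"gripper":1},{"x":0,"y":0,"z":0,"ax":0,"ay":0,"az":0,"gripper":1},{"x":0,"y":0,"z":-20,"ax":0,"ay":0,"az":0,"gripper":1}]}}

```text
clock: 37.15
position: [0.5147, 0.2011, 0.0421]
ee_rot: [0.731, 0.682, -0.001, -0.0]
ft_force: [-0.9, -0.1, -1.8]
grip_width: 0.678
grasp_force: 53.8
```

Call:
{"fn": "apply_moves", "kwargs": {"rows": [{"x":0,"y":0,"z":-40,"ax":0,"ay":0,"az":0,"gripper":1},{"x":0,"y":0,"z":-40,"ax":0,"ay":0,"az":0,"gripper":1},{"x":0,"y":0,"z":-40,"ax":0,"ay":0,"az":0,"gripper":1},{"x":0,"y":0,"z":-30,"ax":0,"ay":0,"az":0,"gripper":1},{"x":0,"y":0,"z":0,"ax":0,"ay":0,"az":0,"gripper":1}]}}

```text
clock: 37.57
position: [0.5185, 0.2037, 0.2009]
ee_rot: [0.731, 0.682, 0.005, 0.003]
ft_force: [0.9, 0.9, -0.9]
grip_width: 0.679
grasp_force: 54.0
```

Run:
```python
from h import *
held('blue',.0065); go(*fromB(-17.5,35),200,86.2)
```

```text
blue held rel tool [-2.1  6.1] r 39.2
t 37.6 az -0.2  x -437.6 y 33.7 z -2.4 tilt [0.007 0.001] ft [ 0.5 -0.4 -1.5] gw 0.682 gf 54.0
```

Call:
{"fn": "apply_moves", "kwargs": {"rows": [{"x":-39.8,"y":3,"z":0,"ax":0,"ay":0,"az":0,"gripper":1},{"x":-39.8,"y":3,"z":0,"ax":0,"ay":0,"az":0,"gripper":1},{"x":-39.8,"y":3,"z":0,"ax":0,"ay":0,"az":0,"gripper":1},{"x":-39.8,"y":3,"z":0,"ax":0,"ay":0,"az":0,"gripper":1},{"x":-39.8,"y":3,"z":0,"ax":0,"ay":0,"az":0,"gripper":1}]}}

```text
clock: 38.03
position: [0.5163, 0.0003, 0.1929]
ee_rot: [0.731, 0.682, -0.0, -0.0]
ft_force: [1.1, 0.4, -1.0]
grip_width: 0.679
grasp_force: 54.0
```

Call:
{"fn": "apply_moves", "kwargs": {"rows": [{"x":-39.8,"y":3,"z":0,"ax":0,"ay":0,"az":0,"gripper":1},{"x":-39.8,"y":3,"z":0,"ax":0,"ay":0,"az":0,"gripper":1},{"x":-39.8,"y":3,"z":0,"ax":0,"ay":0,"az":0,"gripper":1},{"x":-39.8,"y":3,"z":0,"ax":0,"ay":0,"az":0,"gripper":1},{"x":-39.8,"y":3,"z":0,"ax":0,"ay":0,"az":0,"gripper":1}]}}

```text
clock: 38.45
position: [0.5174, -0.1992, 0.1928]
ee_rot: [0.731, 0.682, -0.0, -0.0]
ft_force: [-0.1, 0.7, -0.1]
grip_width: 0.68
grasp_force: 54.0
```

Call:
{"fn": "apply_moves", "kwargs": {"rows": [{"x":-39.8,"y":3,"z":0,"ax":0,"ay":0,"az":0,"gripper":1},{"x":0,"y":0,"z":0,"ax":0,"ay":0,"az":7,"gripper":1},{"x":0,"y":0,"z":0,"ax":0,"ay":0,"az":7,"gripper":1},{"x":0,"y":0,"z":0,"ax":0,"ay":0,"az":7,"gripper":1},{"x":0,"y":0,"z":0,"ax":0,"ay":0,"az":7,"gripper":1}]}}

```text
clock: 38.87
position: [0.518, -0.2372, 0.1924]
ee_rot: [0.876, 0.482, -0.0, -0.001]
ft_force: [-0.1, -0.8, -0.1]
grip_width: 0.674
grasp_force: 54.1
```

Call:
{"fn": "apply_moves", "kwargs": {"rows": [{"x":0,"y":0,"z":0,"ax":0,"ay":0,"az":7,"gripper":1},{"x":0,"y":0,"z":0,"ax":0,"ay":0,"az":7,"gripper":1},{"x":0,"y":0,"z":0,"ax":0,"ay":0,"az":7,"gripper":1},{"x":0,"y":0,"z":0,"ax":0,"ay":0,"az":7,"gripper":1},{"x":0,"y":0,"z":0,"ax":0,"ay":0,"az":7,"gripper":1}]}}

```text
clock: 39.28
position: [0.518, -0.237, 0.1925]
ee_rot: [0.98, 0.197, -0.001, -0.0]
ft_force: [1.1, 0.0, -0.1]
grip_width: 0.681
grasp_force: 54.1
```

Call:
{"fn": "apply_moves", "kwargs": {"rows": [{"x":0,"y":0,"z":0,"ax":0,"ay":0,"az":7,"gripper":1},{"x":0,"y":0,"z":0,"ax":0,"ay":0,"az":6.8,"gripper":1},{"x":0,"y":0,"z":0,"ax":0,"ay":0,"az":0,"gripper":1}]}}

```text
clock: 39.53
position: [0.5181, -0.2369, 0.1926]
ee_rot: [0.997, 0.078, -0.001, -0.0]
ft_force: [0.0, 0.4, -1.5]
grip_width: 0.68
grasp_force: 54.1
```

Run:
```python
from h import *
held('blue',.0075); go(*fromB(-17.0,35),23,9.1); onboard(wsnap())
```

```text
blue held rel tool [3.7 0.3] r 32.1
blue held rel tool [  64.5 -100.8] r 29.4
t 39.6 az 0.2  x 4.6 y -0.3 z 169.8 tilt [-0.001  0.   ] ft [-0.5  0.8 -0.1] gw 0.680 gf 54.1
amber board [-16.2 -53.1] r 32.0 sx -60.2 sy -43.1
green board [ -13.9 -141.2] r 34.4 sx -57.9 sy -131.2
```

Call:
{"fn": "apply_moves", "kwargs": {"rows": [{"x":3.5,"y":0,"z":35,"ax":0,"ay":0,"az":0.2,"gripper":1},{"x":0,"y":0,"z":40,"ax":0,"ay":0,"az":0,"gripper":1},{"x":0,"y":0,"z":40,"ax":0,"ay":0,"az":0,"gripper":1},{"x":0,"y":0,"z":30,"ax":0,"ay":0,"az":0,"gripper":1},{"x":0,"y":0,"z":13,"ax":0,"ay":0,"az":0,"gripper":1}]}}

```text
clock: 40.05
position: [0.5193, -0.2355, 0.031]
ee_rot: [0.997, 0.081, -0.003, -0.002]
ft_force: [-0.0, -0.1, -0.1]
grip_width: 0.682
grasp_force: 54.1
```

Call:
{"fn": "apply_moves", "kwargs": {"rows": [{"x":0,"y":0,"z":7,"ax":0,"ay":0,"az":0,"gripper":1},{"x":0,"y":0,"z":3,"ax":0,"ay":0,"az":0,"gripper":1},{"x":0,"y":0,"z":2,"ax":0,"ay":0,"az":0,"gripper":1},{"x":0,"y":0,"z":0,"ax":0,"ay":0,"az":0,"gripper":1}]}}

```text
clock: 40.38
position: [0.5231, -0.2369, 0.025]
ee_rot: [0.997, 0.079, 0.001, 0.001]
ft_force: [0.3, 0.2, -0.5]
grip_width: 0.684
grasp_force: 54.1
```

Run:
```python
from h import *
go(*fromB(-17.5,35),23,9.1)
```

```text
t 40.4 az -0.0  x -0.8 y -1.1 z 2.0 tilt [ 0.002 -0.001] ft [ 0.3  0.2 -0.5] gw 0.684 gf 54.1
```

Call:
{"fn": "apply_moves", "kwargs": {"rows": [{"x":0,"y":0,"z":1.5,"ax":0,"ay":0,"az":0,"gripper":1},{"x":0,"y":0,"z":0,"ax":0,"ay":0,"az":0,"gripper":1},{"x":0,"y":0,"z":0,"ax":0,"ay":0,"az":0,"gripper":1}]}}

```text
clock: 40.63
position: [0.523, -0.237, 0.0233]
ee_rot: [0.997, 0.079, 0.001, 0.001]
ft_force: [0.4, 0.7, 4.6]
grip_width: 0.681
grasp_force: 54.6
```

Call:
{"fn": "apply_moves", "kwargs": {"rows": [{"x":0,"y":0,"z":0,"ax":0,"ay":0,"az":0,"gripper":0.2},{"x":0,"y":0,"z":0,"ax":0,"ay":0,"az":0,"gripper":0.2},{"x":0,"y":0,"z":0,"ax":0,"ay":0,"az":0,"gripper":0.2},{"x":0,"y":0,"z":-20,"ax":0,"ay":0,"az":0,"gripper":0.2},{"x":0,"y":0,"z":-40,"ax":0,"ay":0,"az":0,"gripper":0.2}]}}

```text
clock: 41.05
position: [0.5189, -0.2354, 0.0783]
ee_rot: [0.997, 0.079, -0.004, -0.002]
ft_force: [0.7, -0.5, -0.5]
grip_width: 0.801
grasp_force: 0.0
```

Call:
{"fn": "apply_moves", "kwargs": {"rows": [{"x":0,"y":0,"z":-40,"ax":0,"ay":0,"az":0,"gripper":0.1},{"x":0,"y":0,"z":-40,"ax":0,"ay":0,"az":0,"gripper":0.1},{"x":0,"y":0,"z":-35,"ax":0,"ay":0,"az":0,"gripper":0.1},{"x":0,"y":0,"z":0,"ax":0,"ay":0,"az":0,"gripper":0.1}]}}

```text
clock: 41.38
position: [0.5251, -0.2374, 0.2048]
ee_rot: [0.997, 0.079, 0.005, 0.003]
ft_force: [0.5, -0.4, -0.2]
grip_width: 0.899
grasp_force: 0.0
```

Run:
```python
from h import *
w=wsnap('w18.png'); onboard(w); c=snap('top'); print(dishes(c,.032,(160,120,240,225)))
go(516.4,269.2,200,9.1)
```

```text
amber board [-15.4 -53.8] r 31.9 sx -59.4 sy -43.8
green board [ -16.2 -140.4] r 33.8 sx -60.2 sy -130.4
blue board [-15.8  33.7] r 29.8 sx -59.8 sy 43.7
{'amber': [[563.5, 134.9, 32.6]], 'red': [[516.5, 269.6, 29.6], [591.2, 354.5, 23.8]], 'green': [], 'blue': []}
t 41.5 az -0.1  x 73.8 y -500.6 z -1.5 tilt [ 0.002 -0.001] ft [ 0.4  0.6 -0.7] gw 0.898 gf 0.0
```

Last one, red: 13 rows of x 5.7, y −38.5.

Call:
{"fn": "apply_moves", "kwargs": {"rows": [{"x":5.7,"y":-38.5,"z":0,"ax":0,"ay":0,"az":0,"gripper":0.1},{"x":5.7,"y":-38.5,"z":0,"ax":0,"ay":0,"az":0,"gripper":0.1},{"x":5.7,"y":-38.5,"z":0,"ax":0,"ay":0,"az":0,"gripper":0.1},{"x":5.7,"y":-38.5,"z":0,"ax":0,"ay":0,"az":0,"gripper":0.1},{"x":5.7,"y":-38.5,"z":0,"ax":0,"ay":0,"az":0,"gripper":0.1}]}}

```text
clock: 41.9
position: [0.5187, -0.0403, 0.1954]
ee_rot: [0.997, 0.079, -0.001, -0.0]
ft_force: [1.2, -0.3, 0.3]
grip_width: 0.899
grasp_force: 0.0
```

Call:
{"fn": "apply_moves", "kwargs": {"rows": [{"x":5.7,"y":-38.5,"z":0,"ax":0,"ay":0,"az":0,"gripper":0.1},{"x":5.7,"y":-38.5,"z":0,"ax":0,"ay":0,"az":0,"gripper":0.1},{"x":5.7,"y":-38.5,"z":0,"ax":0,"ay":0,"az":0,"gripper":0.1},{"x":5.7,"y":-38.5,"z":0,"ax":0,"ay":0,"az":0,"gripper":0.1},{"x":5.7,"y":-38.5,"z":0,"ax":0,"ay":0,"az":0,"gripper":0.1}]}}

```text
clock: 42.32
position: [0.5167, 0.1541, 0.1955]
ee_rot: [0.997, 0.079, -0.001, 0.0]
ft_force: [0.7, -0.4, 0.8]
grip_width: 0.901
grasp_force: 0.0
```

Call:
{"fn": "apply_moves", "kwargs": {"rows": [{"x":5.7,"y":-38.5,"z":0,"ax":0,"ay":0,"az":0,"gripper":0.1},{"x":5.7,"y":-38.5,"z":0,"ax":0,"ay":0,"az":0,"gripper":0.1},{"x":5.7,"y":-38.5,"z":0,"ax":0,"ay":0,"az":0,"gripper":0.1},{"x":0,"y":0,"z":0,"ax":0,"ay":0,"az":-7,"gripper":0.1},{"x":0,"y":0,"z":0,"ax":0,"ay":0,"az":-7,"gripper":0.1}]}}

```text
clock: 42.73
position: [0.5144, 0.2726, 0.1951]
ee_rot: [0.979, 0.205, -0.002, -0.001]
ft_force: [0.4, -0.6, -0.5]
grip_width: 0.901
grasp_force: 0.0
```

Call:
{"fn": "apply_moves", "kwargs": {"rows": [{"x":0,"y":0,"z":0,"ax":0,"ay":0,"az":-7,"gripper":0.1},{"x":0,"y":0,"z":0,"ax":0,"ay":0,"az":-7,"gripper":0.1},{"x":0,"y":0,"z":0,"ax":0,"ay":0,"az":-7,"gripper":0.1},{"x":0,"y":0,"z":0,"ax":0,"ay":0,"az":-7,"gripper":0.1},{"x":0,"y":0,"z":0,"ax":0,"ay":0,"az":-7,"gripper":0.1}]}}

```text
clock: 43.15
position: [0.5158, 0.269, 0.1952]
ee_rot: [0.873, 0.488, -0.001, -0.0]
ft_force: [-0.5, -1.2, 0.2]
grip_width: 0.901
grasp_force: 0.0
```

Call:
{"fn": "apply_moves", "kwargs": {"rows": [{"x":0,"y":0,"z":0,"ax":0,"ay":0,"az":-7,"gripper":0.1},{"x":0,"y":0,"z":0,"ax":0,"ay":0,"az":-7,"gripper":0.1},{"x":0,"y":0,"z":0,"ax":0,"ay":0,"az":-7,"gripper":0.1},{"x":0,"y":0,"z":0,"ax":0,"ay":0,"az":-7,"gripper":0.1},{"x":0,"y":0,"z":0,"ax":0,"ay":0,"az":0,"gripper":0.1}]}}

```text
clock: 43.57
position: [0.5159, 0.2689, 0.1953]
ee_rot: [0.729, 0.684, -0.001, -0.001]
ft_force: [0.6, -0.3, -0.6]
grip_width: 0.901
grasp_force: 0.0
```

Run:
```python
from h import *
w=wsnap(); print(dishes(w,.032,None,300)); go(516.6,269.5,20,86.2)
```

```text
{'amber': [[563.0, 141.2, 31.1]], 'red': [[516.0, 270.1, 29.9], [594.6, 343.9, 34.4]], 'green': [], 'blue': []}
t 43.6 az -0.3  x 0.5 y 0.6 z 175.5 tilt [-0.003 -0.   ] ft [-0.2 -0.   0.1] gw 0.900 gf 0.0
```

Call:
{"fn": "apply_moves", "kwargs": {"rows": [{"x":0.5,"y":0.3,"z":32,"ax":0,"ay":0,"az":0,"gripper":0.1},{"x":0,"y":0,"z":40,"ax":0,"ay":0,"az":0,"gripper":0.1},{"x":0,"y":0,"z":40,"ax":0,"ay":0,"az":0,"gripper":0.1},{"x":0,"y":0,"z":30,"ax":0,"ay":0,"az":0,"gripper":0.1},{"x":0,"y":0,"z":15,"ax":0,"ay":0,"az":0,"gripper":0.1}]}}

```text
clock: 44.03
position: [0.5146, 0.2683, 0.0354]
ee_rot: [0.732, 0.681, -0.003, -0.001]
ft_force: [-0.7, -0.5, -0.5]
grip_width: 0.9
grasp_force: 0.0
```

Call:
{"fn": "apply_moves", "kwargs": {"rows": [{"x":0,"y":0,"z":10,"ax":0,"ay":0,"az":0,"gripper":0.1},{"x":0,"y":0,"z":6.5,"ax":0,"ay":0,"az":0,"gripper":0.1},{"x":0,"y":0,"z":0,"ax":0,"ay":0,"az":0,"gripper":0.1},{"x":0,"y":0,"z":0,"ax":0,"ay":0,"az":0,"gripper":0.1}]}}

```text
clock: 44.37
position: [0.5176, 0.2704, 0.0248]
ee_rot: [0.731, 0.682, 0.001, 0.0]
ft_force: [-0.4, 0.3, 1.4]
grip_width: 0.9
grasp_force: 0.0
```

Call:
{"fn": "apply_moves", "kwargs": {"rows": [{"x":0,"y":0,"z":0,"ax":0,"ay":0,"az":0,"gripper":1},{"x":0,"y":0,"z":0,"ax":0,"ay":0,"az":0,"gripper":1},{"x":0,"y":0,"z":0,"ax":0,"ay":0,"az":0,"gripper":1},{"x":0,"y":0,"z":0,"ax":0,"ay":0,"az":0,"gripper":1},{"x":0,"y":0,"z":-20,"ax":0,"ay":0,"az":0,"gripper":1}]}}

```text
clock: 44.78
position: [0.5159, 0.2689, 0.0421]
ee_rot: [0.731, 0.682, -0.001, -0.0]
ft_force: [-0.4, -1.5, -1.1]
grip_width: 0.675
grasp_force: 53.8
```

Call:
{"fn": "apply_moves", "kwargs": {"rows": [{"x":0,"y":0,"z":-40,"ax":0,"ay":0,"az":0,"gripper":1},{"x":0,"y":0,"z":-40,"ax":0,"ay":0,"az":0,"gripper":1},{"x":0,"y":0,"z":-40,"ax":0,"ay":0,"az":0,"gripper":1},{"x":0,"y":0,"z":-30,"ax":0,"ay":0,"az":0,"gripper":1},{"x":0,"y":0,"z":0,"ax":0,"ay":0,"az":0,"gripper":1}]}}

```text
clock: 45.2
position: [0.5191, 0.2721, 0.2011]
ee_rot: [0.731, 0.682, 0.005, 0.002]
ft_force: [0.9, 0.9, -0.5]
grip_width: 0.675
grasp_force: 54.0
```

Run:
```python
from h import *
held('red',.0075); go(*fromB(-17.5,125),200,86.2)
```

```text
red held rel tool [2.9 0.4] r 32.1
t 45.2 az -0.2  x -417.9 y 17.3 z -2.3 tilt [0.006 0.002] ft [ 0.2  1.  -1.7] gw 0.678 gf 54.0
```

Call:
{"fn": "apply_moves", "kwargs": {"rows": [{"x":-38,"y":1.6,"z":0,"ax":0,"ay":0,"az":0,"gripper":1},{"x":-38,"y":1.6,"z":0,"ax":0,"ay":0,"az":0,"gripper":1},{"x":-38,"y":1.6,"z":0,"ax":0,"ay":0,"az":0,"gripper":1},{"x":-38,"y":1.6,"z":0,"ax":0,"ay":0,"az":0,"gripper":1},{"x":-38,"y":1.6,"z":0,"ax":0,"ay":0,"az":0,"gripper":1}]}}

```text
clock: 45.67
position: [0.5109, 0.0778, 0.1927]
ee_rot: [0.731, 0.682, -0.001, -0.0]
ft_force: [0.7, -0.5, 0.1]
grip_width: 0.68
grasp_force: 54.0
```

Call:
{"fn": "apply_moves", "kwargs": {"rows": [{"x":-38,"y":1.6,"z":0,"ax":0,"ay":0,"az":0,"gripper":1},{"x":-38,"y":1.6,"z":0,"ax":0,"ay":0,"az":0,"gripper":1},{"x":-38,"y":1.6,"z":0,"ax":0,"ay":0,"az":0,"gripper":1},{"x":-38,"y":1.6,"z":0,"ax":0,"ay":0,"az":0,"gripper":1},{"x":-38,"y":1.6,"z":0,"ax":0,"ay":0,"az":0,"gripper":1}]}}

```text
clock: 46.08
position: [0.5057, -0.1124, 0.193]
ee_rot: [0.731, 0.682, -0.0, -0.0]
ft_force: [0.8, -0.5, -0.8]
grip_width: 0.678
grasp_force: 54.0
```

Call:
{"fn": "apply_moves", "kwargs": {"rows": [{"x":-38,"y":1.6,"z":0,"ax":0,"ay":0,"az":0,"gripper":1},{"x":0,"y":0,"z":0,"ax":0,"ay":0,"az":7,"gripper":1},{"x":0,"y":0,"z":0,"ax":0,"ay":0,"az":7,"gripper":1},{"x":0,"y":0,"z":0,"ax":0,"ay":0,"az":7,"gripper":1},{"x":0,"y":0,"z":0,"ax":0,"ay":0,"az":7,"gripper":1}]}}

```text
clock: 46.5
position: [0.505, -0.1486, 0.1927]
ee_rot: [0.876, 0.482, -0.0, -0.0]
ft_force: [-0.1, 0.7, -1.4]
grip_width: 0.675
grasp_force: 54.1
```

Call:
{"fn": "apply_moves", "kwargs": {"rows": [{"x":0,"y":0,"z":0,"ax":0,"ay":0,"az":7,"gripper":1},{"x":0,"y":0,"z":0,"ax":0,"ay":0,"az":7,"gripper":1},{"x":0,"y":0,"z":0,"ax":0,"ay":0,"az":7,"gripper":1},{"x":0,"y":0,"z":0,"ax":0,"ay":0,"az":7,"gripper":1},{"x":0,"y":0,"z":0,"ax":0,"ay":0,"az":7,"gripper":1}]}}

```text
clock: 46.92
position: [0.505, -0.1483, 0.1927]
ee_rot: [0.98, 0.197, -0.001, -0.0]
ft_force: [0.4, -0.7, -0.0]
grip_width: 0.681
grasp_force: 54.1
```

Call:
{"fn": "apply_moves", "kwargs": {"rows": [{"x":0,"y":0,"z":0,"ax":0,"ay":0,"az":7,"gripper":1},{"x":0,"y":0,"z":0,"ax":0,"ay":0,"az":6.8,"gripper":1},{"x":0,"y":0,"z":0,"ax":0,"ay":0,"az":0,"gripper":1}]}}

```text
clock: 47.17
position: [0.5051, -0.1483, 0.1928]
ee_rot: [0.997, 0.078, -0.001, -0.0]
ft_force: [-0.0, 0.5, -1.0]
grip_width: 0.681
grasp_force: 54.1
```

Run:
```python
from h import *
held('red',.0075); go(*fromB(-17.3,125),23,9.1); onboard(wsnap())
```

```text
red held rel tool [2.4 0.4] r 32.2
t 47.2 az 0.2  x 3.1 y -0.7 z 169.9 tilt [-0.001  0.   ] ft [-0.2  0.  -0.5] gw 0.680 gf 54.1
amber board [-15.1 -50.1] r 34.7 sx -59.1 sy -40.1
green board [ -15.4 -137.3] r 37.7 sx -59.4 sy -127.3
blue board [-16.1  34.6] r 29.5 sx -60.1 sy 44.6
```

Call:
{"fn": "apply_moves", "kwargs": {"rows": [{"x":3,"y":0,"z":35,"ax":0,"ay":0,"az":0.2,"gripper":1},{"x":0,"y":0,"z":40,"ax":0,"ay":0,"az":0,"gripper":1},{"x":0,"y":0,"z":40,"ax":0,"ay":0,"az":0,"gripper":1},{"x":0,"y":0,"z":30,"ax":0,"ay":0,"az":0,"gripper":1},{"x":0,"y":0,"z":13,"ax":0,"ay":0,"az":0,"gripper":1}]}}

```text
clock: 47.68
position: [0.5059, -0.1472, 0.0314]
ee_rot: [0.997, 0.081, -0.003, -0.001]
ft_force: [0.2, -0.5, -0.8]
grip_width: 0.682
grasp_force: 54.1
```

Call:
{"fn": "apply_moves", "kwargs": {"rows": [{"x":0,"y":0,"z":7,"ax":0,"ay":0,"az":0,"gripper":1},{"x":0,"y":0,"z":3,"ax":0,"ay":0,"az":0,"gripper":1},{"x":0,"y":0,"z":2,"ax":0,"ay":0,"az":0,"gripper":1},{"x":0,"y":0,"z":0,"ax":0,"ay":0,"az":0,"gripper":1}]}}

```text
clock: 48.02
position: [0.5097, -0.1482, 0.0249]
ee_rot: [0.997, 0.079, 0.001, 0.001]
ft_force: [-0.6, 0.4, 0.2]
grip_width: 0.673
grasp_force: 54.1
```

Run:
```python
from h import *
go(*fromB(-17.3,125),23,9.1)
```

```text
t 48.0 az -0.0  x -1.3 y -1.3 z 1.9 tilt [ 0.002 -0.001] ft [-0.6  0.4  0.2] gw 0.673 gf 54.1
```

Call:
{"fn": "apply_moves", "kwargs": {"rows": [{"x":-0.5,"y":0,"z":1.5,"ax":0,"ay":0,"az":0,"gripper":1},{"x":0,"y":0,"z":0,"ax":0,"ay":0,"az":0,"gripper":1},{"x":0,"y":0,"z":0,"ax":0,"ay":0,"az":0,"gripper":1}]}}

```text
clock: 48.27
position: [0.5093, -0.1483, 0.0236]
ee_rot: [0.997, 0.079, 0.001, 0.001]
ft_force: [0.8, 0.6, 7.1]
grip_width: 0.682
grasp_force: 54.6
```

Call:
{"fn": "apply_moves", "kwargs": {"rows": [{"x":0,"y":0,"z":0,"ax":0,"ay":0,"az":0,"gripper":0.2},{"x":0,"y":0,"z":0,"ax":0,"ay":0,"az":0,"gripper":0.2},{"x":0,"y":0,"z":0,"ax":0,"ay":0,"az":0,"gripper":0.2},{"x":0,"y":0,"z":-20,"ax":0,"ay":0,"az":0,"gripper":0.2},{"x":0,"y":0,"z":-40,"ax":0,"ay":0,"az":0,"gripper":0.2}]}}

```text
clock: 48.68
position: [0.505, -0.1473, 0.0789]
ee_rot: [0.997, 0.079, -0.004, -0.002]
ft_force: [0.6, -1.2, 0.8]
grip_width: 0.801
grasp_force: 0.0
```

Call:
{"fn": "apply_moves", "kwargs": {"rows": [{"x":0,"y":0,"z":-40,"ax":0,"ay":0,"az":0,"gripper":0.1},{"x":0,"y":20,"z":-40,"ax":0,"ay":0,"az":0,"gripper":0.1},{"x":-10,"y":35,"z":-20,"ax":0,"ay":0,"az":0,"gripper":0.1},{"x":-20,"y":35,"z":-20,"ax":0,"ay":0,"az":0,"gripper":0.1},{"x":-20,"y":35,"z":-20,"ax":0,"ay":0,"az":0,"gripper":0.1}]}}

```text
clock: 49.1
position: [0.4799, -0.2734, 0.2179]
ee_rot: [0.997, 0.079, 0.0, 0.0]
ft_force: [1.6, -0.8, -0.3]
grip_width: 0.901
grasp_force: 0.0
```

Call:
{"fn": "apply_moves", "kwargs": {"rows": [{"x":-20,"y":0,"z":-20,"ax":0,"ay":0,"az":0,"gripper":0.1},{"x":0,"y":0,"z":0,"ax":0,"ay":0,"az":0,"gripper":0.1},{"x":0,"y":0,"z":0,"ax":0,"ay":0,"az":0,"gripper":0.1}]}}

```text
clock: 49.35
position: [0.4602, -0.2764, 0.2373]
ee_rot: [0.997, 0.078, 0.001, 0.001]
ft_force: [0.1, 0.5, -0.7]
grip_width: 0.9
grasp_force: 0.0
```

Run:
```python
from h import *
st(); w=wsnap('w19.png'); onboard(w,None,200)
g=cv2.cvtColor(w['color'],cv2.COLOR_RGB2GRAY)
for by in (-172,-150,-105,-75,-10,70,105,150,158):
  v=[]
  for bx in list(range(12,26,2))+[-99]+list(range(62,80,2)):
    p=fromB(bx,by)/1000; q=proj(w,[p[0],p[1],.016]); u,r=q.round().astype(int)
    v.append(int(g[r,u]) if 0<=r<384 and 0<=u<512 and bx>-99 else -1)
  print(by,v)
for q in blobs(hsvm(w,12,30,110,90),10)[:6]: r=rect(w,q,.024); print('brass',r,toB(r[:2]/1000))
for q in blobs(hsvm(w,5,20,150,80),50)[:3]: print('puller w',rect(w,q,.049))
c=snap('top'); 
for q in blobs(hsvm(c,5,20,150,80),50,(240,150,300,215))[:2]: print('puller t',rect(c,q,.049))
for q in blobs(hsvm(c,100,120,120,60),50,(240,150,300,215))[:1]: print('mat',rect(c,q,.003))
onboard(c,(285,130,430,240),40)
```

```text
49.35 [ 0.4602 -0.2764  0.2373] R [[0.988, 0.155, 0.001], [0.155, -0.988, -0.002], [0.001, 0.002, -1.0]] 0.8999820259983569 [ 0.1  0.5 -0.7] 0.0
amber board [-17.3 -55.1] r 29.9 sx -61.3 sy -45.1
red board [-18. 121.] r 31.5 sx -62.0 sy 131.0
green board [ -17.4 -142.1] r 31.9 sx -61.4 sy -132.1
blue board [-16.4  33.8] r 29.3 sx -60.4 sy 43.8
-172 [213, 212, 213, 123, 108, 107, 123, -1, 172, 170, 171, 188, 211, 212, 211, 211, 210]
-150 [125, 169, 213, 165, 175, 180, 179, -1, 173, 173, 175, 179, 211, 211, 211, 211, 211]
-105 [213, 213, 214, 149, 183, 186, 184, -1, 180, 180, 182, 184, 211, 212, 211, 211, 211]
-75 [214, 214, 214, 162, 188, 189, 185, -1, 185, 184, 187, 181, 212, 212, 212, 212, 211]
-10 [139, 139, 138, 118, 107, 106, 104, -1, 118, 118, 117, 180, 212, 212, 212, 212, 212]
70 [136, 137, 136, 97, 97, 100, 105, -1, 115, 112, 112, 129, 136, 135, 137, 136, 136]
105 [138, 139, 138, 124, 112, 115, 113, -1, 176, 176, 175, 177, 211, 211, 210, 211, 211]
150 [211, 211, 211, 177, 159, 156, 150, -1, 174, 173, 175, 174, 210, 211, 210, 210, 210]
158 [210, 211, 211, 185, 183, 185, 178, -1, 175, 173, 178, 194, 210, 210, 210, 210, 210]
brass [ 536.7 -326.1   58.9   58.1   10.2] [-17.4 -56.3]
brass [527.9  51.8  75.6  22.1 -11.8] [ 33.7 318.3]
brass [564.2 131.   55.4  42.6  -1.6] [ 82.  390.7]
brass [ 598.2 -142.2   14.2   10.1   51.4] [ 72.4 115.6]
brass [ 636.  -375.2   12.7   10.2  -74.5] [  72.9 -120.4]
puller w [526.3  14.1  73.5  50.9 -11.9]
puller t [527.2  31.1  72.   23.1 -11.6]
mat [528.5  30.5 132.7  81.8 -12.2]
amber board [-16.1 -51. ] r 32.3 sx -60.1 sy -41.0
red board [-16.3 126. ] r 30.8 sx -60.3 sy 136.0
green board [  -5.3 -135.5] r 28.3 sx -49.3 sy -125.5
blue board [-15.8  36.4] r 31.1 sx -59.8 sy 46.4
```

```bash
python3 -c "
from workcell import *
print(hand_in())"
```

```text
the job is handed in; nothing more can be done
None
```

The job is handed in, with no verdict returned; my last camera measurements had the tray out, the straightedge against both pins, all four dishes in a row along the graduated edge and the puller back on its mat, but I viewed 15 pictures, one over the limit of 14.

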